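# Pack the spice jars into the tub, snap its lid down and lock it

## Robot

A 6-joint arm with a two-finger parallel gripper is mounted at the origin on the work surface. World frame = base frame: x ahead of the robot, y to its left, z up, the work surface at z = 0. Lengths are in mm, angles in rad, forces in N, time in s.
With the tool pointing down it reaches from about 275 to 1000 mm from the base axis. Payload 8.4 kg.
Tool frame: the origin (TCP) lies at the very end of the fingers, on their centre line; the grasp point (between the pads) lies 19 mm behind it; z points along the fingers, y is the direction in which the jaws open and shut (so a half turn about z gives the same grasp; the last joint's range is limited). The gripper opens to 85 mm and grips with 20 to 120 N. Pads are 22 mm wide; open, the fingers measure 114 mm over their backs; the gripper's body (76 mm by 85 mm) begins 54 mm behind the grasp point. The pads swing forward as they close: fully open they stand 13 mm farther back than shut.
Start: joints at [1.153, 0.353, 1.633, -0, 1.155, -0.002], TCP at [252.45, 571.749, 210.781] pointing down, gripper open.
Joint ranges: [-2.63, 2.63], [-0.92, 2.1], [0.06, 2.66], [-1.3, 4.44], [0, 2.69], [-3.02, 3.02]. Speed limits (rad/s): [2.22, 2.22, 2.79, 3.14, 3.14, 3.14].

## Interface

Orientations are given as [roll, pitch, yaw] about the fixed x, y, z axes, in that order (R = Rz(yaw) Ry(pitch) Rx(roll)).
In Python, from rig import r gives the robot as it stands.
- The arm moves only by the tool jog_arm, never from a script. Its argument "moves" is a list of rows, each an object with "grip": the gripper command: -1 is fully open, 1 is shut, values between are in proportion; "translation": the shift along the tool's x, y, z in m, a list of three; "twist": the turn, a rotation vector about the tool's x, y, z in rad, a list of three. In form: [{"grip": grip, "translation": [dx, dy, dz], "twist": [ax, ay, az]}, ...]. A call has 1 to 10 rows; each row shifts and turns the commanded pose from where the row before left it, along the tool's axes as they then stand; what a row does not reach is not made up. A row lasts 1/12 s, in which the tool goes at most 41.7 mm and 7.16 degrees, less where a joint would pass 70% of its speed; a pose out of reach is approached as far as the arm can. A call with a gripper value outside its range is refused whole. The fingers move at their own pace and stop on an object; "squeeze" is the grip in N (left out, the last holds). Time passes only in rows, so rows that do not move let the fingers close. It gives the time, the measured TCP pose, the force and the opening at its end, in the units of the state.
- r.sense(): the state, without advancing time (a new reading comes with each control period).
- r.grab_frame(name): name is "side" or "top" or "wrist"; returns (picture, depth): 480x640x3 uint8, red, green, blue; 480x640 float32, mm along the optical axis (not along the pixel's ray), 0 where there is no reading.
- r.calibration(name): a dict with "fx", "fy", "cx", "cy" (pixels), "R" (3x3) and "t" (3): a world point X has camera coordinates R X + t. Camera axes: x right, y down, z forward; pixel columns grow to the right and rows downward; lengths in mm; the calibration is good to about 2 mm. A picture is of the moment at which its call begins: read the wrist's pose just before it. calibration takes no time and is no camera call; for the wrist camera it gives the pose at the moment of the call.
- r.sign_off(): hands the job in, once; it reports no verdict.
The state is a dict: "clock": time; "qpos": joint angles; "qvel": joint speeds; "joint_efforts": joint torques, N m; "eef_pos": TCP position; "tcp_rot": TCP orientation; "contact_force": force on the tool from outside, world axes, zero at the start; "wrist_torque": the same for the moment, N m; "opening": opening from 0.0 (shut) to 1.0 (fully open).
Only numpy, scipy, OpenCV 4.12 (cv2) and the standard library are available. Lean on these libraries where they do the work, as an engineer would, in place of code of your own. Each camera call takes 0.05 s, during which the arm holds its last target.

## Task

Stand every spice jar on the ledge upright inside the blue food tub, then put the orange lid on with its two tabs over the tub's two lugs and press it down until it snaps home, level on the rim all round. Then lock it: drop the two red-headed lock pins from their wooden stand, one on each side, fully down through the holes of tab and lug, and leave the pot lid, saucer, pump bottle and scoop where they are.

Things in the scene. Friction and masses are not known exactly. Their poses are not given: they have to be found in the camera images.
- tub: blue square open food tub, fixed to the ledge; inside 136 x 136 mm, outside 152 x 152 mm at the rim, floor 5 mm thick, rim 87 mm above the underside. Origin at the centre of its underside, z up, x and y square to its sides, x through the two lugs. Lid fully home: the lid's origin is 69 mm above the tub's, its x along the tub's x (either way round)
- tub_rim (a point): centre of the tub's mouth, level with the rim (inner edge bevelled 4.5 mm). Mid-wall on each side a round white sprung catch stands 4.5 mm into the mouth, centred 7 mm below the rim: the loose lid stops on these about 13 mm too high; a straight push of 12 to 18 N on the middle of the lid snaps it past, and they hold it down
- lug_far (a point): centre of the upper mouth of the 12 mm hole that runs straight down through the white lug (32 x 36 x 10 mm) on the tub's +x side, the one farther from the robot; 92 mm from the tub's axis, 83 mm above its underside
- lug_near (a point): the same point of the like lug on the tub's -x side, nearer the robot
- lid: loose orange square lid, about 180 g, starting right way up. Origin: centre of the underside of its plug (18 mm deep, widest 132 mm square); plate 152 x 152 mm from 18 to 24 mm above the origin; on its middle a blue bar handle along the lid's x, 64 mm long, 14 mm wide, top 48 mm above the origin. A tab (34 x 36 x 6 mm, level with the plate) stands out at +x and at -x
- lid_hole (a point): centre of the upper mouth of the 13 mm hole through the lid's +x tab; 92.5 mm from the lid's axis, 24 mm above its origin. With the lid home it lies over a lug's hole, the tab 4 mm above the lug
- lid_hole2 (a point): the same point of the like hole in the lid's -x tab
- pin_a: loose lock pin, 40 g: steel shank 8 mm diameter, 40 mm long, tapered tip; above it a red flange 26 mm diameter x 4 mm and a red round knob 18 mm diameter x 24 mm high (68 mm in all). Origin at the tip, z up towards the knob. Starts upright in the stand. Fully home its flange lies on the lid's tab, its origin 53 mm above the tub's
- pin_b: the second lock pin, just like pin_a
- stand: fixed wooden block 40 (x) x 90 (y) x 45 mm high with two upright holes, 25 mm either side of its middle along its y, in which the pins stand with their flanges on the block; origin at the centre of its underside, z up
- jar_a: square-bodied spice jar, amber body and red round cap; body 44 x 44 x 40 mm high, cap 24 mm diameter x 18 mm high on top (58 mm in all), about 110 g; origin at the centre of its underside, z up its axis, x and y square to the body's sides. Two to four of the jars are present in a run
- jar_b: square-bodied spice jar, terracotta body and green round cap; body 44 x 44 x 40 mm high, cap 24 mm diameter x 18 mm high on top (58 mm in all), about 110 g; origin at the centre of its underside, z up its axis, x and y square to the body's sides. Two to four of the jars are present in a run
- jar_c: square-bodied spice jar, yellow body and black round cap; body 44 x 44 x 40 mm high, cap 24 mm diameter x 18 mm high on top (58 mm in all), about 110 g; origin at the centre of its underside, z up its axis, x and y square to the body's sides. Two to four of the jars are present in a run
- jar_d: square-bodied spice jar, green glass body and white round cap; body 44 x 44 x 40 mm high, cap 24 mm diameter x 18 mm high on top (58 mm in all), about 110 g; origin at the centre of its underside, z up its axis, x and y square to the body's sides. Two to four of the jars are present in a run
- pot_lid: round aluminium pot lid, 130 mm diameter, 34 mm high, a bystander lying loose; origin at the centre of its underside
- saucer: white ceramic saucer, 132 mm diameter, 17 mm high, a bystander; origin at the centre of its underside
- bottle: clear pump bottle, 60 mm diameter, 163 mm high, a bystander; origin at the centre of its underside
- scoop: yellow plastic scoop, about 150 mm long, 30 mm high, a bystander; origin under the bowl end, handle towards its -x
There are look-alikes about, which are no part of the job. Of the things that look like the tub, take the one that is nearest to the robot's base at the start. Leave any purple look-alike of the jar_a alone.

How it is judged:
By the outcome, as a careful person would: the job done as asked, in the order asked, and still so for the second after the job is handed in, with the robot touching nothing.
Of jar_a, jar_b, jar_c, jar_d only 2 to 4 are there at a start; the rules pass over those that are not, and their reading is None.
At some moment in a run one of jar_a, jar_b, jar_c, jar_d, lid may be knocked a few centimetres aside while the robot is not near it.
It also fails if it takes over 208 s, if anything falls off the work surface, if the arm or the gripper's body presses on something with over 40 N, if the wrist force passes 120 N, or if a joint passes its speed limit or range.

## Working session

There is one attempt and no reset: what is moved stays moved. The work goes in short steps, Python scripts to look and compute and a tool call to move; the robot and the scene stay as the last step left them, time stands still between calls to the robot, and variables do not carry over. Pictures are saved under pics/ and viewed, and the job is handed in when it is done.

Besides the shell and the picture viewer there is one more tool, called after "Call:" by a JSON object that holds its "api" and its "payload", one argument or row to a line. jog_arm: Moves the arm, as the interface text tells. Its arguments: {"type":"object","properties":{"moves":{"type":"array"},"squeeze":{"type":"number"}},"required":["moves"]}

```bash
mkdir -p pics; ls; python3 - <<'E'
from rig import r
import cv2,numpy as np
s=r.sense()
print({k:np.round(v,3).tolist() for k,v in s.items()})
for n in ("top","side","wrist"):
    c=r.calibration(n)
    p,d=r.grab_frame(n)
    np.savez(f"pics/{n}0.npz",p=p,d=d,**{k:np.array(v) for k,v in c.items()})
    cv2.imwrite(f"pics/{n}0.png",p[:,:,::-1])
    print(n,c)
E
```

```text
pics
{'clock': 0.0, 'qpos': [1.153, 0.354, 1.634, -0.0, 1.155, -0.002], 'qvel': [-0.001, 0.0, -0.0, 0.002, -0.0, -0.001], 'joint_efforts': [-0.0, -60.525, -34.207, -0.0, 0.009, -0.0], 'eef_pos': [252.262, 571.266, 210.065], 'tcp_rot': [-3.14, 0.0, 2.726], 'contact_force': [-0.487, 0.246, -0.471], 'wrist_torque': [0.014, 0.012, -0.015], 'opening': 1.003}
top {'fx': 539.8167553789543, 'fy': 539.8167553789543, 'cx': 328.62821184118934, 'cy': 240.75215193511545, 'R': array([[-0.00283907, -0.99984056, -0.01762912],
       [-0.99859648,  0.00376701, -0.05282874],
       [ 0.05288673,  0.01745439, -0.99844796]]), 't': array([ -62.1447019 ,  556.98514301, 1388.76815876])}
side {'fx': 446.2930143047125, 'fy': 446.2930143047125, 'cx': 320.3448891832584, 'cy': 240.47813904418834, 'R': array([[ 0.94467189, -0.32791851,  0.00802943],
       [-0.22591815, -0.66818523, -0.70886493],
       [ 0.23781508,  0.66783078, -0.70529855]]), 't': array([-579.19868226,  146.99550326, 1038.11683921])}
wrist {'fx': 391.3250716890385, 'fy': 391.3250716890385, 'cx': 329.33432535657477, 'cy': 235.4263290472603, 'R': array([[ 0.40313645,  0.91513808, -0.00181527],
       [ 0.86658106, -0.38110706,  0.32217181],
       [ 0.29413988, -0.13145228, -0.94667947]]), 't': array([-623.70390286,  -43.86021485,  380.50435531])}
```

View pics/top0.png

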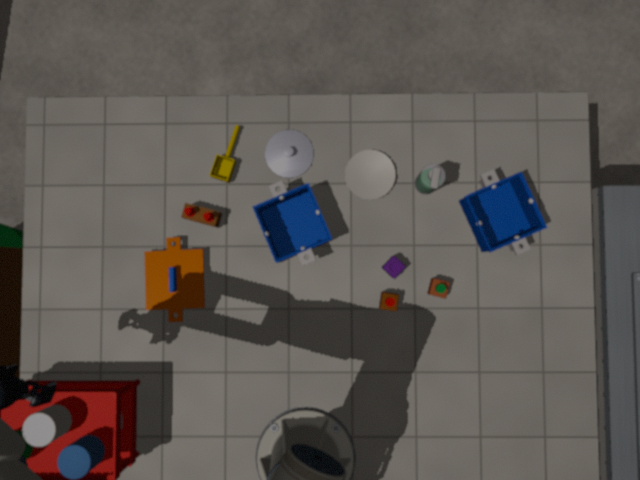

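View pics/side0.png

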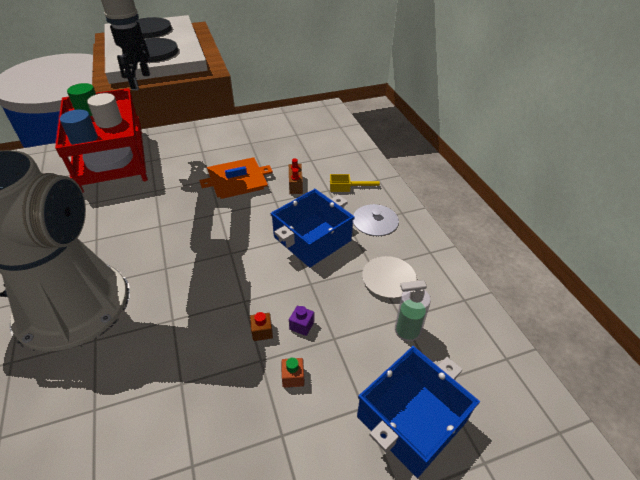

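View pics/wrist0.png

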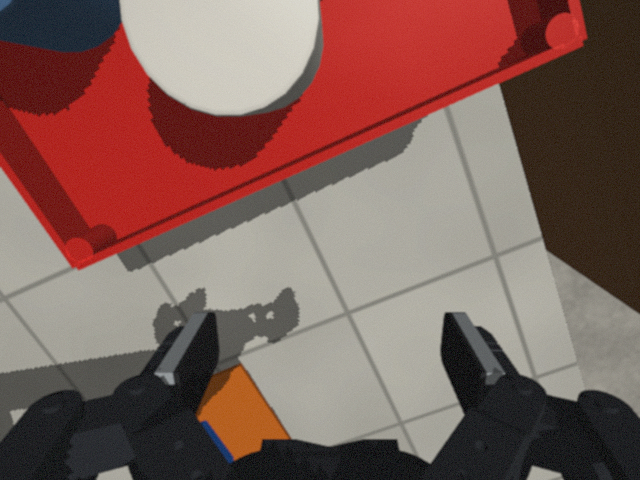

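```bash
cat > h.py <<'E'
import cv2,numpy as np
def load(f):
    z=np.load(f); return z['p'],z['d'],dict(fx=float(z['fx']),fy=float(z['fy']),cx=float(z['cx']),cy=float(z['cy']),R=z['R'],t=z['t'])
def shot(name,tag):
    from rig import r
    c=r.calibration(name); p,d=r.grab_frame(name)
    np.savez(f"pics/{tag}.npz",p=p,d=d,**{k:np.array(v) for k,v in c.items()})
    cv2.imwrite(f"pics/{tag}.png",p[:,:,::-1])
    return p,d,c
def cloud(d,c):
    v,u=np.mgrid[0:d.shape[0],0:d.shape[1]]
    X=np.stack([(u-c['cx'])/c['fx']*d,(v-c['cy'])/c['fy']*d,d],-1)
    return (X-c['t'])@c['R']
def ray(uv,c,z):
    "pixels (n,2) -> world xy at height z"
    uv=np.atleast_2d(np.asarray(uv,float))
    D=np.stack([(uv[:,0]-c['cx'])/c['fx'],(uv[:,1]-c['cy'])/c['fy'],np.ones(len(uv))],-1)@c['R']
    O=-c['R'].T@c['t']
    return O+D*((z-O[2])/D[:,2])[:,None]
def proj(X,c):
    Y=np.atleast_2d(X)@c['R'].T+c['t']
    return np.stack([Y[:,0]/Y[:,2]*c['fx']+c['cx'],Y[:,1]/Y[:,2]*c['fy']+c['cy']],-1)
def hsv(p): return cv2.cvtColor(p,cv2.COLOR_RGB2HSV)
def to(target,yaw_t,s=None):
    "print tool-frame moves to reach target xyz mm with tool down at yaw_t"
    if s is None:
        from rig import r; s=r.sense()
    e=np.array(s['eef_pos']); y=s['tcp_rot'][2]
    d=np.array(target)-e
    x=np.array([np.cos(y),np.sin(y)]); yy=np.array([np.sin(y),-np.cos(y)])
    dy=(yaw_t-y+np.pi/2)%np.pi-np.pi/2
    print('tool shift mm (yaw now, no turn) x %.1f y %.1f z %.1f  | yaw now %.4f turn world %.4f -> twist z %.4f'%(d[:2]@x,d[:2]@yy,-d[2],y,dy,-dy), 'e',np.round(e,1),'F',np.round(s['contact_force'],1),'op',round(float(s['opening']),3),'t',round(s['clock'],2), 'q',np.round(s['qpos'],2))
    # after turn
    y2=y+dy;x=np.array([np.cos(y2),np.sin(y2)]); yy=np.array([np.sin(y2),-np.cos(y2)])
    print('   if turned first: x %.1f y %.1f'%(d[:2]@x,d[:2]@yy))
E
python3 - <<'E'
from h import *
p,d,c=load('pics/top0.npz'); H=hsv(p); W=cloud(d,c)
print('table z',np.median(W[300:380,470:560,2]), 'bad',(d==0).mean())
def rep(n,m,zmin=5):
    m=(m&(W[...,2]>zmin)&(W[...,0]<950)).astype(np.uint8); m=cv2.morphologyEx(m,cv2.MORPH_OPEN,np.ones((2,2),np.uint8))
    k,l,st,ce=cv2.connectedComponentsWithStats(m)
    for i in range(1,k):
        if st[i,4]>15:
            P=W[l==i]; print(n,'px',np.round(ce[i]),st[i,4],'xyz med',np.round(np.median(P,0),0),'zmax',np.round(np.percentile(P[:,2],[10,90]),0),'rng',np.round(np.ptp(P[:,:2],axis=0)))
h,s,v=H[...,0].astype(int),H[...,1],H[...,2]
rep('red',((h<5)|(h>174))&(s>170)&(v>60))
rep('orange',(h>=5)&(h<=14)&(s>150)&(v>60))
rep('yellow',(h>20)&(h<35)&(s>130)&(v>50))
rep('green',(h>40)&(h<85)&(s>100)&(v>30))
rep('blue',(h>100)&(h<125)&(s>150)&(v>50))
rep('purple',(h>130)&(h<160)&(s>100)&(v>40))
rep('white',(s<40)&(v>140))
E
```

```text
table z 0.30593272829270757 bad 0.003922526041666667
red px [190. 212.] 52 xyz med [627. 285.  65.] zmax [48. 75.] rng [18. 15.]
red px [209. 218.] 54 xyz med [614. 237.  65.] zmax [48. 74.] rng [18. 17.]
red px [391. 302.] 54 xyz med [ 400. -220.   59.] zmax [55. 61.] rng [19. 20.]
red px [ 31. 388.] 20 xyz med [237. 544. 303.] zmax [ 29. 308.] rng [ 65. 170.]
red px [ 71. 429.] 4019 xyz med [123. 519. 133.] zmax [129. 158.] rng [482. 804.]
red px [126. 455.] 98 xyz med [ 16. 450.  34.] zmax [29. 61.] rng [29. 40.]
orange px [190. 207.] 25 xyz med [641. 287.  49.] zmax [44. 76.] rng [164. 383.]
orange px [208. 218.] 87 xyz med [612. 242.  47.] zmax [43. 73.] rng [36. 36.]
orange px [190. 217.] 48 xyz med [617. 292.  46.] zmax [41. 50.] rng [18. 32.]
orange px [186. 295.] 1170 xyz med [412. 303.  24.] zmax [20. 28.] rng [144. 476.]
orange px [438. 288.] 164 xyz med [ 437. -336.   40.] zmax [36. 45.] rng [45. 56.]
orange px [391. 303.] 96 xyz med [ 397. -221.   42.] zmax [36. 60.] rng [43. 39.]
orange px [179. 320.] 24 xyz med [353. 322.  23.] zmax [20. 27.] rng [13. 24.]
yellow px [2
[... 2041 characters left out ...]
36.] 23 xyz med [570.  63.   5.] zmax [3. 9.] rng [13. 19.]
blue px [314. 238.] 26 xyz med [566. -26.   7.] zmax [ 1. 10.] rng [13. 18.]
blue px [283. 253.] 176 xyz med [522.  52.  83.] zmax [ 8. 89.] rng [58. 84.]
blue px [281. 251.] 21 xyz med [531.  61.   5.] zmax [2. 8.] rng [16. 16.]
blue px [173. 280.] 109 xyz med [457. 331.  45.] zmax [36. 51.] rng [56. 10.]
purple px [395. 267.] 274 xyz med [ 488. -231.   41.] zmax [35. 60.] rng [ 51. 175.]
white px [281. 164.] 288 xyz med [759.  58.  12.] zmax [ 7. 18.] rng [302. 179.]
white px [383. 164.] 302 xyz med [ 756. -204.   13.] zmax [ 8. 19.] rng [301. 146.]
white px [ 40. 430.] 717 xyz med [128. 576. 207.] zmax [204. 210.] rng [388. 699.]
```

```bash
python3 - <<'E'
from h import *
p,d,c=load('pics/wrist0.npz')
O=-c['R'].T@c['t']; y=2.726; e=np.array([252.3,571.3,210.1])
Rt=np.array([[np.cos(y),np.sin(y),0],[np.sin(y),-np.cos(y),0],[0,0,-1]]).T
Rt=np.array([[np.cos(y),np.sin(y),0],[np.sin(y),-np.cos(y),0],[0,0,-1]])
print('cam in tool',Rt@(O-e),'look in tool',Rt@c['R'][2], 'right',Rt@c['R'][0])
to([400,-280,250],np.pi/2)
E
```

```text
cam in tool [  81.64371748   -0.20142459 -163.1139985 ] look in tool [-0.32217339 -0.00150895  0.94667947] right [6.50367183e-04 9.99998141e-01 1.81526791e-03]
tool shift mm (yaw now, no turn) x -479.0 y -719.2 z -39.8  | yaw now 2.7258 turn world -1.1550 -> twist z 1.1550 e [252.3 571.4 210.2] F [-0.5 -0.3 -0.2] op 1.0 t 0.15 q [ 1.15  0.35  1.63  0.    1.16 -0.  ]
   if turned first: x -851.4 y 147.7
```

Call:
{"api": "jog_arm", "payload": {
  "moves": [
    {"grip": -1, "translation": [0, 0, -0.005], "twist": [0, 0, 0.1155]},
    {"grip": -1, "translation": [0, 0, -0.005], "twist": [0, 0, 0.1155]},
    {"grip": -1, "translation": [0, 0, -0.005], "twist": [0, 0, 0.1155]},
    {"grip": -1, "translation": [0, 0, -0.005], "twist": [0, 0, 0.1155]},
    {"grip": -1, "translation": [0, 0, -0.005], "twist": [0, 0, 0.1155]},
    {"grip": -1, "translation": [0, 0, -0.005], "twist": [0, 0, 0.1155]},
    {"grip": -1, "translation": [0, 0, -0.005], "twist": [0, 0, 0.1155]},
    {"grip": -1, "translation": [0, 0, -0.005], "twist": [0, 0, 0.1155]},
    {"grip": -1, "translation": [0, 0, 0], "twist": [0, 0, 0.1155]},
    {"grip": -1, "translation": [0, 0, 0], "twist": [0, 0, 0.1155]}
  ]
}}

```text
clock: 0.98
eef_pos: [252.4, 571.8, 250.9]
tcp_rot: [3.142, -0.0, 1.565]
contact_force: [-0.4, -1.3, 0.5]
opening: 1.002
```

Call:
{"api": "jog_arm", "payload": {
  "moves": [
    {"grip": -1, "translation": [-0.0385, 0.0067, 0], "twist": [0, 0, 0]},
    {"grip": -1, "translation": [-0.0385, 0.0067, 0], "twist": [0, 0, 0]},
    {"grip": -1, "translation": [-0.0385, 0.0067, 0], "twist": [0, 0, 0]},
    {"grip": -1, "translation": [-0.0385, 0.0067, 0], "twist": [0, 0, 0]},
    {"grip": -1, "translation": [-0.0385, 0.0067, 0], "twist": [0, 0, 0]},
    {"grip": -1, "translation": [-0.0385, 0.0067, 0], "twist": [0, 0, 0]},
    {"grip": -1, "translation": [-0.0385, 0.0067, 0], "twist": [0, 0, 0]},
    {"grip": -1, "translation": [-0.0385, 0.0067, 0], "twist": [0, 0, 0]},
    {"grip": -1, "translation": [-0.0385, 0.0067, 0], "twist": [0, 0, 0]},
    {"grip": -1, "translation": [-0.0385, 0.0067, 0], "twist": [0, 0, 0]}
  ]
}}

```text
clock: 1.82
eef_pos: [319.1, 185.0, 250.8]
tcp_rot: [3.141, -0.0, 1.571]
contact_force: [1.8, -0.2, 0.1]
opening: 1.0
```

Call:
{"api": "jog_arm", "payload": {
  "moves": [
    {"grip": -1, "translation": [-0.0385, 0.0067, 0], "twist": [0, 0, 0]},
    {"grip": -1, "translation": [-0.0385, 0.0067, 0], "twist": [0, 0, 0]},
    {"grip": -1, "translation": [-0.0385, 0.0067, 0], "twist": [0, 0, 0]},
    {"grip": -1, "translation": [-0.0385, 0.0067, 0], "twist": [0, 0, 0]},
    {"grip": -1, "translation": [-0.0385, 0.0067, 0], "twist": [0, 0, 0]},
    {"grip": -1, "translation": [-0.0385, 0.0067, 0], "twist": [0, 0, 0]},
    {"grip": -1, "translation": [-0.0385, 0.0067, 0], "twist": [0, 0, 0]},
    {"grip": -1, "translation": [-0.0385, 0.0067, 0], "twist": [0, 0, 0]},
    {"grip": -1, "translation": [-0.0385, 0.0067, 0], "twist": [0, 0, 0]},
    {"grip": -1, "translation": [-0.0385, 0.0067, 0], "twist": [0, 0, 0]}
  ]
}}

```text
clock: 2.65
eef_pos: [386.1, -200.4, 250.8]
tcp_rot: [3.141, 0.0, 1.57]
contact_force: [1.7, 0.6, -0.3]
opening: 1.001
```

```bash
python3 - <<'E'
from h import *
shot('wrist','w1'); shot('top','t1'); to([400,-220,150],np.pi/2)
E
```

```text
tool shift mm (yaw now, no turn) x -17.0 y 12.9 z 100.8  | yaw now 1.5665 turn world 0.0043 -> twist z -0.0043 e [ 387.2 -203.   250.8] F [ 0.4  0.4 -0.1] op 0.998 t 2.75 q [-0.49  0.01  1.97 -0.    1.17 -0.48]
   if turned first: x -17.0 y 12.8
```

View pics/w1.png

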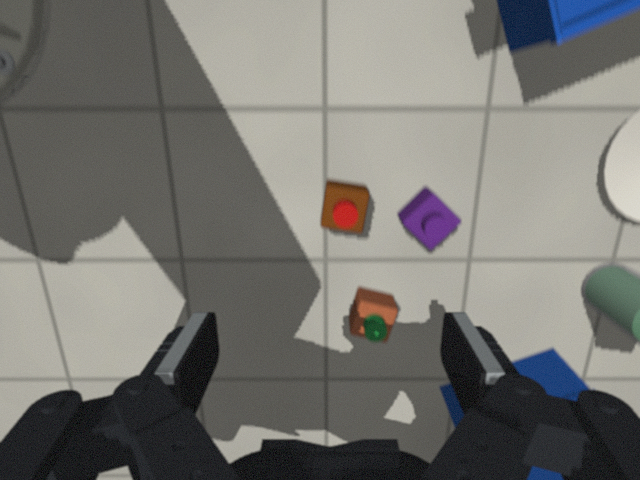

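View pics/t1.png

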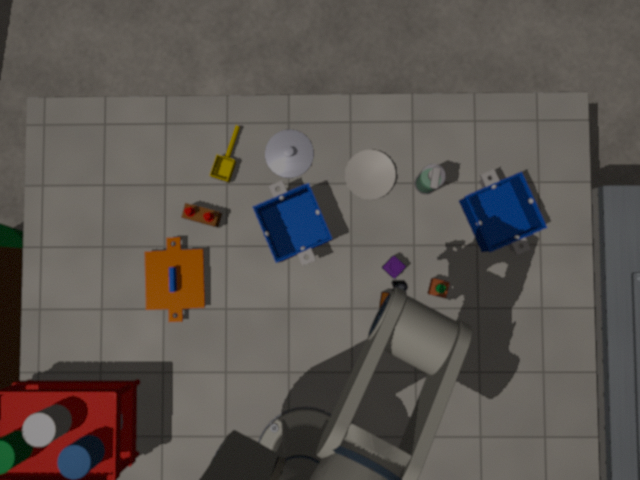

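```bash
cat >> h.py <<'E'
def jar(p,c,box,capsel,bodysel,show=True):
    "box u0,v0,u1,v1. returns cap centre xy at z58, body minAreaRect of top-face"
    u0,v0,u1,v1=box; H=hsv(p)[v0:v1,u0:u1].astype(int)
    def big(m):
        m=m.astype(np.uint8); k,l,st,ce=cv2.connectedComponentsWithStats(m); i=1+np.argmax(st[1:,4]); return (l==i).astype(np.uint8),ce[i],st[i,4]
    cm,cc,ca=big(capsel(H)); 
    cx=ray(cc+[u0,v0],c,58)[0]
    bm,bc,ba=big(bodysel(H)|capsel(H))
    cnt=max(cv2.findContours(bm,cv2.RETR_EXTERNAL,cv2.CHAIN_APPROX_NONE)[0],key=cv2.contourArea)[:,0,:]+[u0,v0]
    return cx,cnt,ca,ba
def rectw(cnt,c,z):
    P=ray(cnt,c,z)[:,:2].astype(np.float32); return cv2.minAreaRect(P),P
E
python3 - <<'E'
from h import *
p,d,c=load('pics/w1.npz')
red=lambda H:((H[...,0]<4)|(H[...,0]>175))&(H[...,1]>190)&(H[...,2]>120)
amb=lambda H:(H[...,0]>=5)&(H[...,0]<18)&(H[...,1]>120)
grn=lambda H:(H[...,0]>45)&(H[...,0]<85)&(H[...,1]>100)
for n,box,cs,bs in (('a',(310,170,380,245),red,amb),('b',(340,275,410,350),grn,amb)):
    cx,cnt,ca,ba=jar(p,c,box,cs,bs); print(n,'cap',cx.round(1),ca,ba)
    for z in (40,):
        r_,P=rectw(cnt,c,z); print(z,r_)
    x=p[box[1]:box[3],box[0]:box[2],::-1]; cv2.imwrite(f'pics/z_{n}.png',cv2.resize(x,None,fx=7,fy=7,interpolation=cv2.INTER_NEAREST))
    W=cloud(d,c)[box[1]:box[3],box[0]:box[2]]; m=(W[...,2]>34)&(W[...,2]<47); print('face pts mean',W[m].mean(0),cv2.minAreaRect(W[m][:,:2].astype(np.float32)))
E
```

```text
a cap [ 401.9 -217.9   58. ] 479 1895
40 ((402.4089050292969, -216.75296020507812), (46.576656341552734, 42.60354232788086), 82.17693328857422)
face pts mean [ 401.60942102 -213.9108706    39.79607984] ((402.0168762207031, -217.39430236816406), (44.34035873413086, 44.074092864990234), 81.17677307128906)
b cap [ 434.6 -341.6   58. ] 441 1723
40 ((434.2164306640625, -338.4600524902344), (56.75253677368164, 48.12984085083008), 75.18035125732422)
face pts mean [ 433.94652535 -337.25501322   39.71009181] ((435.51873779296875, -343.9261779785156), (44.51250457763672, 44.56685256958008), 75.2161636352539)
```

View pics/z_a.png

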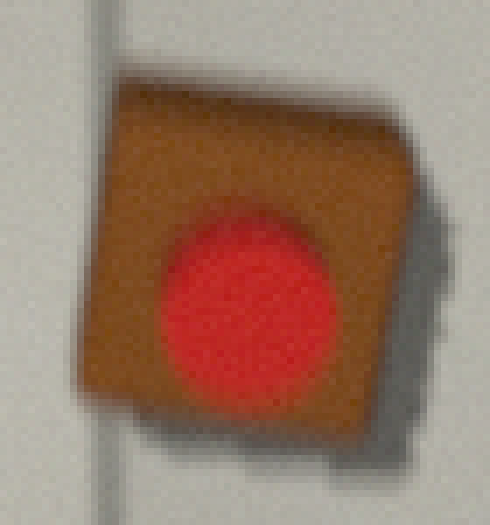

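View pics/z_b.png

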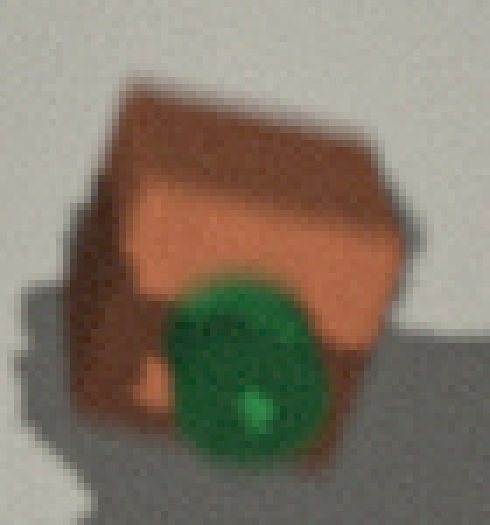

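Call:
{"api": "jog_arm", "payload": {
  "moves": [
    {"grip": -1, "translation": [0, 0, 0.01], "twist": [0, 0, 0.1147]},
    {"grip": -1, "translation": [0, 0, 0.01], "twist": [0, 0, 0.1147]},
    {"grip": -1, "translation": [0, 0, 0.01], "twist": [0, 0, 0.1147]},
    {"grip": -1, "translation": [0, 0, 0.01], "twist": [0, 0, 0.1147]},
    {"grip": -1, "translation": [0, 0, 0.01], "twist": [0, 0, 0.1147]},
    {"grip": -1, "translation": [0, 0, 0.01], "twist": [0, 0, 0.1147]},
    {"grip": -1, "translation": [0, 0, 0.01], "twist": [0, 0, 0.1147]},
    {"grip": -1, "translation": [0, 0, 0.01], "twist": [0, 0, 0.1147]},
    {"grip": -1, "translation": [0, 0, 0.01], "twist": [0, 0, 0.1147]},
    {"grip": -1, "translation": [0, 0, 0.01], "twist": [0, 0, 0.1147]}
  ]
}}

```text
clock: 3.58
eef_pos: [386.2, -197.5, 150.2]
tcp_rot: [-3.141, 0.0, 0.418]
contact_force: [0.3, -0.3, -0.3]
opening: 0.999
```

Call:
{"api": "jog_arm", "payload": {
  "moves": [
    {"grip": -1, "translation": [0, 0, 0], "twist": [0, 0, 0.1147]},
    {"grip": -1, "translation": [0, 0, 0], "twist": [0, 0, 0.1147]},
    {"grip": -1, "translation": [0, 0, 0], "twist": [0, 0, 0.1147]},
    {"grip": -1, "translation": [0, 0, 0], "twist": [0, 0, 0.1147]},
    {"grip": -1, "translation": [0, 0, 0], "twist": [0, 0, 0.1147]},
    {"grip": -1, "translation": [0, 0, 0], "twist": [0, 0, 0]}
  ]
}}

```text
clock: 4.08
eef_pos: [386.2, -197.6, 150.7]
tcp_rot: [-3.141, 0.0, -0.155]
contact_force: [0.5, -0.7, -0.1]
opening: 1.004
```

```bash
python3 - <<'E'
from h import *
p,d,c=shot('wrist','w2'); to([402,-217.5,100],np.radians(-8.8))
print(proj([402,-217.5,40],c))
E
```

```text
tool shift mm (yaw now, no turn) x 18.4 y 17.3 z 50.7  | yaw now -0.1475 turn world -0.0061 -> twist z 0.0061 e [ 386.3 -197.7  150.7] F [ 0.  -1.1 -0.4] op 0.999 t 4.13 q [-0.48  0.13  2.08  0.    0.93  1.24]
   if turned first: x 18.5 y 17.2
[[352.06526136 198.88457307]]
```

View pics/w2.png

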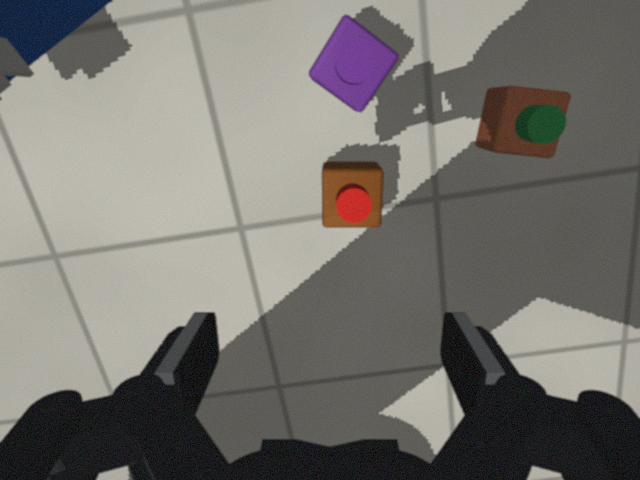

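```bash
cat >> h.py <<'E'
def face(d,c,box,z0,z1):
    u0,v0,u1,v1=box; W=cloud(d,c)[v0:v1,u0:u1]; m=((W[...,2]>z0)&(W[...,2]<z1)&(d[v0:v1,u0:u1]>0)).astype(np.uint8)
    k,l,st,ce=cv2.connectedComponentsWithStats(m); i=1+np.argmax(st[1:,4]); return cv2.minAreaRect(W[l==i][:,:2].astype(np.float32)),W[l==i]
E
python3 - <<'E'
from h import *
p,d,c=load('pics/w2.npz')
print(face(d,c,(310,150,395,235),34,47)[0]); print(face(d,c,(465,75,580,165),34,47)[0])
to([402,-217.5,100],np.radians(-8.8))
E
```

```text
((401.9502868652344, -217.71568298339844), (43.66893768310547, 43.871700286865234), 80.8967056274414)
((435.29571533203125, -344.07635498046875), (44.247562408447266, 44.00922775268555), 75.43350982666016)
tool shift mm (yaw now, no turn) x 18.4 y 17.3 z 50.7  | yaw now -0.1475 turn world -0.0061 -> twist z 0.0061 e [ 386.3 -197.7  150.7] F [ 0.  -1.1 -0.4] op 0.999 t 4.13 q [-0.48  0.13  2.08  0.    0.93  1.24]
   if turned first: x 18.5 y 17.2
```

Call:
{"api": "jog_arm", "payload": {
  "moves": [
    {"grip": -1, "translation": [0.0184, 0.0173, 0.01], "twist": [0, 0, 0.006]},
    {"grip": -1, "translation": [0, 0, 0.03], "twist": [0, 0, 0]},
    {"grip": -1, "translation": [0, 0, 0.03], "twist": [0, 0, 0]},
    {"grip": -1, "translation": [0, 0, 0.03], "twist": [0, 0, 0]},
    {"grip": -1, "translation": [0, 0, 0.02], "twist": [0, 0, 0]},
    {"grip": -1, "translation": [0, 0, 0.0187], "twist": [0, 0, 0]},
    {"grip": -1, "translation": [0, 0, 0], "twist": [0, 0, 0]},
    {"grip": -1, "translation": [0, 0, 0], "twist": [0, 0, 0]}
  ]
}}

```text
clock: 4.8
eef_pos: [401.3, -217.5, 11.6]
tcp_rot: [-3.141, 0.002, -0.153]
contact_force: [0.9, -0.4, -0.2]
opening: 1.0
```

Call:
{"api": "jog_arm", "payload": {
  "moves": [
    {"grip": 1, "translation": [0, 0, 0], "twist": [0, 0, 0]},
    {"grip": 1, "translation": [0, 0, 0], "twist": [0, 0, 0]},
    {"grip": 1, "translation": [0, 0, 0], "twist": [0, 0, 0]},
    {"grip": 1, "translation": [0, 0, 0], "twist": [0, 0, 0]},
    {"grip": 1, "translation": [0, 0, 0], "twist": [0, 0, 0]},
    {"grip": 1, "translation": [0, 0, 0], "twist": [0, 0, 0]},
    {"grip": 1, "translation": [0, 0, 0], "twist": [0, 0, 0]},
    {"grip": 1, "translation": [0, 0, 0], "twist": [0, 0, 0]}
  ],
  "squeeze": 50
}}

```text
clock: 5.47
eef_pos: [402.8, -218.5, 13.5]
tcp_rot: [3.141, -0.002, -0.155]
contact_force: [-2.4, 1.8, 13.1]
opening: 0.493
```

Call:
{"api": "jog_arm", "payload": {
  "moves": [
    {"grip": 1, "translation": [0, 0, -0.008], "twist": [0, 0, 0]},
    {"grip": 1, "translation": [0, 0, -0.02], "twist": [0, 0, 0]},
    {"grip": 1, "translation": [0, 0, -0.03], "twist": [0, 0, 0]},
    {"grip": 1, "translation": [0, 0, -0.03], "twist": [0, 0, 0]},
    {"grip": 1, "translation": [0, 0, -0.03], "twist": [0, 0, 0]},
    {"grip": 1, "translation": [0, 0, -0.03], "twist": [0, 0, 0]},
    {"grip": 1, "translation": [0, 0, -0.03], "twist": [0, 0, 0]},
    {"grip": 1, "translation": [0, 0, -0.03], "twist": [0, 0, 0]},
    {"grip": 1, "translation": [0, 0, 0], "twist": [0, 0, 0]}
  ]
}}

```text
clock: 6.22
eef_pos: [404.7, -219.6, 226.4]
tcp_rot: [3.138, -0.009, -0.155]
contact_force: [1.1, -0.6, 0.1]
opening: 0.489
```

Call:
{"api": "jog_arm", "payload": {
  "moves": [
    {"grip": 1, "translation": [0.006, -0.02, 0], "twist": [0, 0, -0.109]},
    {"grip": 1, "translation": [0.006, -0.02, 0], "twist": [0, 0, -0.109]},
    {"grip": 1, "translation": [0.006, -0.02, 0], "twist": [0, 0, -0.109]},
    {"grip": 1, "translation": [0.006, -0.02, 0], "twist": [0, 0, -0.109]},
    {"grip": 1, "translation": [0.006, -0.02, 0], "twist": [0, 0, -0.109]},
    {"grip": 1, "translation": [0.02, -0.01, 0], "twist": [0, 0, 0]},
    {"grip": 1, "translation": [0.02, -0.01, 0], "twist": [0, 0, 0]},
    {"grip": 1, "translation": [0, 0, 0], "twist": [0, 0, 0]},
    {"grip": 1, "translation": [0, 0, 0], "twist": [0, 0, 0]}
  ]
}}

```text
clock: 6.97
eef_pos: [454.9, -83.3, 220.0]
tcp_rot: [-3.142, 0.0, 0.391]
contact_force: [-0.7, -0.8, -0.9]
opening: 0.491
```

```bash
python3 - <<'E'
from h import *
p,d,c=shot('wrist','w3'); shot('top','t3'); to([597,25,200],0.39)
E
```

```text
tool shift mm (yaw now, no turn) x 173.6 y -46.7 z 19.9  | yaw now 0.3897 turn world 0.0003 -> twist z -0.0003 e [454.2 -84.2 219.9] F [-0.7  0.1 -1.2] op 0.489 t 7.07 q [-0.19  0.09  1.96 -0.    1.1   1.  ]
   if turned first: x 173.6 y -46.7
```

View pics/w3.png

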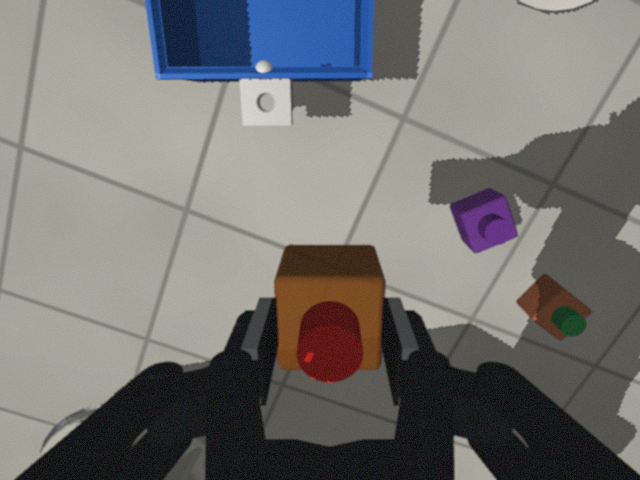

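View pics/t3.png

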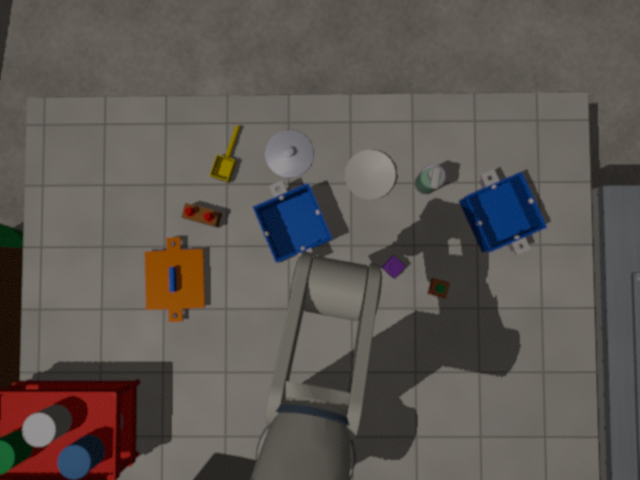

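```bash
python3 - <<'E'
from h import *
p,d,c=load('pics/w3.npz')
cv2.imwrite('pics/z3.png',cv2.resize(p[40:140,130:400,::-1],None,fx=2.9,fy=2.9,interpolation=cv2.INTER_CUBIC))
H=hsv(p).astype(int);g=p.mean(2)
lug=(H[...,1]<40)&(H[...,2]>170); lug[:, :235]=0; lug[:,296:]=0; lug[:72]=0;lug[132:]=0
cn=max(cv2.findContours(lug.astype(np.uint8),cv2.RETR_EXTERNAL,cv2.CHAIN_APPROX_NONE)[0],key=cv2.contourArea)[:,0]
P=ray(cn,c,83)[:,:2].astype(np.float32); print('lug rect',cv2.minAreaRect(P))
fill=np.zeros(lug.shape,np.uint8); cv2.drawContours(fill,[cn.reshape(-1,1,2)],-1,1,-1)
hole=(fill>0)&~lug; k,l,st,ce=cv2.connectedComponentsWithStats(hole.astype(np.uint8)); i=1+np.argmax(st[1:,4]); print('hole px',ce[i],st[i],ray(ce[i],c,83))
W=cloud(d,c); m=(W[...,2]>82)&(W[...,2]<93)&(H[...,0]>95)&(H[...,0]<130)&(H[...,1]>120)
m[:, 420:]=0
R=W[m]; print(cv2.minAreaRect(R[:,:2].astype(np.float32)))
# top view
p,d,c=load('pics/t3.npz'); H=hsv(p).astype(int); W=cloud(d,c)
m=(W[...,2]>80)&(W[...,2]<95)&(H[...,0]>95)&(H[...,0]<130)&(H[...,1]>120); m[:, 340:]=0; m[:,:250]=0; m[255:]=0
print('top rim',cv2.minAreaRect(W[m][:,:2].astype(np.float32)),m.sum())
for (u0,v0,u1,v1) in ((265,178,290,198),):
    mm=(H[...,1]<50)&(H[...,2]>120)&(W[...,2]>70); mm[:v0]=0;mm[v1:]=0;mm[:,:u0]=0;mm[:,u1:]=0
    print('far lug',W[mm].mean(0),mm.sum())
E
```

```text
lug rect ((512.3397827148438, -9.678054809570312), (35.90301513671875, 44.99152755737305), 22.474924087524414)
hole px [260.98275862 101.84482759] [256  93  13  19 116] [[513.9011185   -6.81532895  83.        ]]
((552.3024291992188, 5.7666168212890625), (48.997501373291016, 152.1215057373047), 22.60543441772461)
top rim ((600.0680541992188, 25.447189331054688), (152.58685302734375, 150.92018127441406), 22.657011032104492) 568
far lug [683.92870046  62.26794661  83.65590167] 133
```

View pics/z3.png

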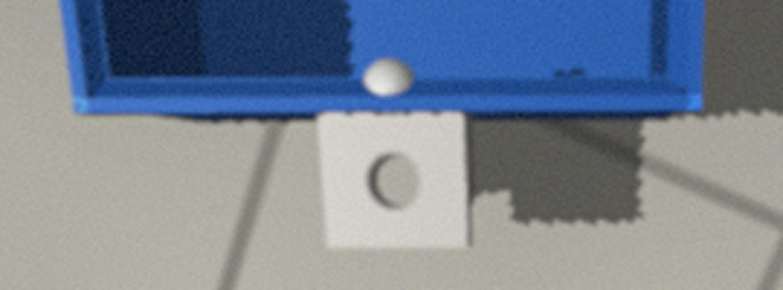

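Call:
{"api": "jog_arm", "payload": {
  "moves": [
    {"grip": 1, "translation": [0.0338, -0.0077, 0], "twist": [0, 0, -0.004]},
    {"grip": 1, "translation": [0.0338, -0.0077, 0], "twist": [0, 0, 0]},
    {"grip": 1, "translation": [0.0338, -0.0077, 0], "twist": [0, 0, 0]},
    {"grip": 1, "translation": [0.0338, -0.0077, 0], "twist": [0, 0, 0]},
    {"grip": 1, "translation": [0.0338, -0.0077, 0], "twist": [0, 0, 0]},
    {"grip": 1, "translation": [0.0338, -0.0077, 0], "twist": [0, 0, 0]},
    {"grip": 1, "translation": [0, 0, 0.03], "twist": [0, 0, 0]},
    {"grip": 1, "translation": [0, 0, 0.03], "twist": [0, 0, 0]},
    {"grip": 1, "translation": [0, 0, 0], "twist": [0, 0, 0]},
    {"grip": 1, "translation": [0, 0, 0], "twist": [0, 0, 0]}
  ]
}}

```text
clock: 7.9
eef_pos: [622.8, 35.3, 158.8]
tcp_rot: [-3.14, 0.004, 0.392]
contact_force: [0.3, -0.4, -0.1]
opening: 0.491
```

```bash
python3 - <<'E'
from h import *
p,d,c=shot('wrist','w4'); to([624,35.5,20],0.3946)
E
```

```text
tool shift mm (yaw now, no turn) x -0.2 y -0.2 z 140.6  | yaw now 0.3923 turn world 0.0023 -> twist z -0.0023 e [624.2  35.4 160.6] F [ 0.2  0.3 -0.2] op 0.49 t 7.95 q [ 0.05  0.4   1.68 -0.    1.06  1.23]
   if turned first: x -0.2 y -0.2
```

View pics/w4.png

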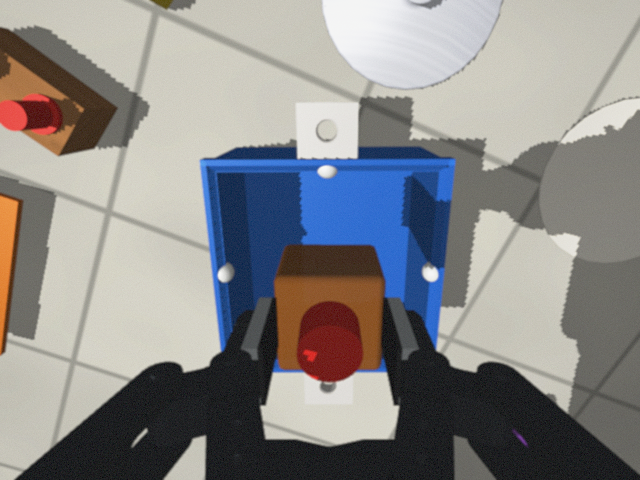

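```bash
python3 - <<'E'
from h import *
p,d,c=load('pics/w4.npz'); H=hsv(p).astype(int);W=cloud(d,c)
m=(W[...,2]>82)&(W[...,2]<93)&(H[...,0]>95)&(H[...,0]<130)&(H[...,1]>120); m[:, 470:]=0;m[:,:190]=0; m[:145]=0
print(cv2.minAreaRect(W[m][:,:2].astype(np.float32)),m.sum())
lug=(H[...,1]<40)&(H[...,2]>150)&(W[...,2]>74); lug[:,:285]=0; lug[:,365:]=0; lug[:95]=0;lug[160:]=0
P=W[lug]; print('far lug',P.mean(0), cv2.minAreaRect(P[:,:2].astype(np.float32)))
cn=max(cv2.findContours(lug.astype(np.uint8),cv2.RETR_EXTERNAL,cv2.CHAIN_APPROX_NONE)[0],key=cv2.contourArea)
f=np.zeros(lug.shape,np.uint8); cv2.drawContours(f,[cn],-1,1,-1)
h=((f>0)&~lug).astype(np.uint8);k,l,st,ce=cv2.connectedComponentsWithStats(h);
for i in range(1,k):
    if st[i,4]>20: print(ce[i],st[i],ray(ce[i],c,83))
cv2.imwrite('pics/z4.png',cv2.resize(p[90:170,280:380,::-1],None,fx=6,fy=6,interpolation=cv2.INTER_CUBIC))
print(proj([[600+92*.923,25.5+92*.3844,83]],c))
E
```

```text
((600.0585327148438, 25.466285705566406), (152.44505310058594, 152.2748565673828), 22.71048927307129) 7800
far lug [685.23922224  61.30182363  83.94823865] ((685.3511962890625, 61.48644256591797), (33.171573638916016, 36.3111572265625), 22.75088119506836)
[326.63291139 130.53164557] [317 121  20  20 316] [[685.04704059  61.36680362  83.        ]]
[[327.33432057 131.0798343 ]]
```

Call:
{"api": "jog_arm", "payload": {
  "moves": [
    {"grip": 1, "translation": [0, 0, 0.03], "twist": [0, 0, -0.003]},
    {"grip": 1, "translation": [0, 0, 0.03], "twist": [0, 0, 0]},
    {"grip": 1, "translation": [0, 0, 0.03], "twist": [0, 0, 0]},
    {"grip": 1, "translation": [0, 0, 0.025], "twist": [0, 0, 0]},
    {"grip": 1, "translation": [0, 0, 0.015], "twist": [0, 0, 0]},
    {"grip": 1, "translation": [0, 0, 0.006], "twist": [0, 0, 0]},
    {"grip": 1, "translation": [0, 0, 0.002], "twist": [0, 0, 0]},
    {"grip": 1, "translation": [0, 0, 0.002], "twist": [0, 0, 0]},
    {"grip": 1, "translation": [0, 0, 0], "twist": [0, 0, 0]}
  ]
}}

```text
clock: 8.7
eef_pos: [625.9, 36.2, 21.8]
tcp_rot: [3.141, -0.002, 0.396]
contact_force: [-0.1, 0.6, -0.3]
opening: 0.493
```

Call:
{"api": "jog_arm", "payload": {
  "moves": [
    {"grip": 1, "translation": [0, 0, 0.001], "twist": [0, 0, 0]},
    {"grip": 1, "translation": [0, 0, 0.001], "twist": [0, 0, 0]},
    {"grip": 1, "translation": [0, 0, 0], "twist": [0, 0, 0]}
  ]
}}

```text
clock: 8.95
eef_pos: [624.9, 36.4, 18.7]
tcp_rot: [3.141, -0.001, 0.396]
contact_force: [0.3, 0.9, 1.2]
opening: 0.492
```

Call:
{"api": "jog_arm", "payload": {
  "moves": [
    {"grip": -0.4, "translation": [0, 0, 0], "twist": [0, 0, 0]},
    {"grip": -0.4, "translation": [0, 0, 0], "twist": [0, 0, 0]},
    {"grip": -0.4, "translation": [0, 0, 0], "twist": [0, 0, 0]},
    {"grip": -0.4, "translation": [0, 0, 0], "twist": [0, 0, 0]},
    {"grip": -0.4, "translation": [0, 0, -0.01], "twist": [0, 0, 0]},
    {"grip": -0.4, "translation": [0, 0, -0.03], "twist": [0, 0, 0]},
    {"grip": -0.4, "translation": [0, 0, -0.04], "twist": [0, 0, 0]},
    {"grip": -0.4, "translation": [0, 0, -0.04], "twist": [0, 0, 0]},
    {"grip": -0.4, "translation": [0, 0, -0.04], "twist": [0, 0, 0]},
    {"grip": -0.4, "translation": [0, 0, -0.02], "twist": [0, 0, 0]}
  ]
}}

```text
clock: 9.78
eef_pos: [626.6, 36.4, 204.3]
tcp_rot: [3.139, -0.006, 0.396]
contact_force: [0.6, -0.5, -1.1]
opening: 0.696
```

```bash
python3 - <<'E'
from h import *
p,d,c=shot('wrist','w5'); to([435.3,-344,150],np.radians(-14.7))
E
```

```text
tool shift mm (yaw now, no turn) x -324.8 y 276.6 z 56.9  | yaw now 0.3964 turn world -0.6529 -> twist z 0.6529 e [628.1  36.6 206.9] F [2.1 0.5 3.3] op 0.698 t 9.83 q [0.06 0.36 1.64 0.   1.14 1.23]
   if turned first: x -89.9 y 417.0
```

View pics/w5.png

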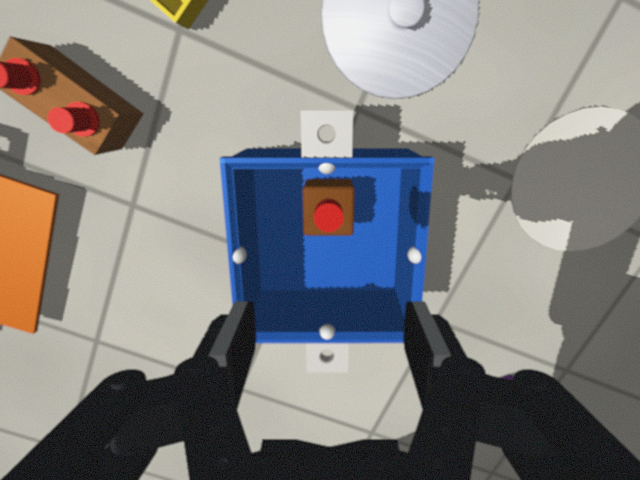

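Call:
{"api": "jog_arm", "payload": {
  "moves": [
    {"grip": -1, "translation": [-0.0295, 0.0251, 0], "twist": [0, 0, 0]},
    {"grip": -1, "translation": [-0.0295, 0.0251, 0], "twist": [0, 0, 0]},
    {"grip": -1, "translation": [-0.0295, 0.0251, 0], "twist": [0, 0, 0]},
    {"grip": -1, "translation": [-0.0295, 0.0251, 0], "twist": [0, 0, 0]},
    {"grip": -1, "translation": [-0.0295, 0.0251, 0], "twist": [0, 0, 0]},
    {"grip": -1, "translation": [-0.0295, 0.0251, 0], "twist": [0, 0, 0]},
    {"grip": -1, "translation": [-0.0295, 0.0251, 0], "twist": [0, 0, 0]},
    {"grip": -1, "translation": [-0.0295, 0.0251, 0], "twist": [0, 0, 0]},
    {"grip": -1, "translation": [-0.0295, 0.0251, 0], "twist": [0, 0, 0]},
    {"grip": -1, "translation": [-0.0295, 0.0251, 0], "twist": [0, 0, 0]}
  ]
}}

```text
clock: 10.67
eef_pos: [448.1, -310.5, 198.7]
tcp_rot: [3.141, -0.0, 0.396]
contact_force: [1.4, -0.1, 0.5]
opening: 0.998
```

Call:
{"api": "jog_arm", "payload": {
  "moves": [
    {"grip": -1, "translation": [0, 0, 0.008], "twist": [0, 0, 0.1088]},
    {"grip": -1, "translation": [0, 0, 0.008], "twist": [0, 0, 0.1088]},
    {"grip": -1, "translation": [0, 0, 0.008], "twist": [0, 0, 0.1088]},
    {"grip": -1, "translation": [0, 0, 0.008], "twist": [0, 0, 0.1088]},
    {"grip": -1, "translation": [0, 0, 0.008], "twist": [0, 0, 0.1088]},
    {"grip": -1, "translation": [0, 0, 0.008], "twist": [0, 0, 0.1088]},
    {"grip": -1, "translation": [0, 0, 0], "twist": [0, 0, 0]},
    {"grip": -1, "translation": [0, 0, 0], "twist": [0, 0, 0]}
  ]
}}

```text
clock: 11.33
eef_pos: [449.1, -308.9, 150.1]
tcp_rot: [-3.141, 0.001, -0.253]
contact_force: [0.3, -1.6, 1.3]
opening: 0.997
```

```bash
python3 - <<'E'
from h import *
p,d,c=shot('wrist','w6'); to([435.3,-344,100],np.radians(-14.7))
print(proj([[435.3,-344,40]],c))
E
```

```text
tool shift mm (yaw now, no turn) x -5.0 y 37.3 z 50.6  | yaw now -0.2526 turn world -0.0039 -> twist z 0.0039 e [ 449.4 -309.1  150.6] F [0.2 1.6 0.2] op 1.002 t 11.38 q [-0.61  0.3   1.86 -0.    0.98  1.22]
   if turned first: x -4.8 y 37.3
[[379.15049271 230.01320184]]
```

View pics/w6.png

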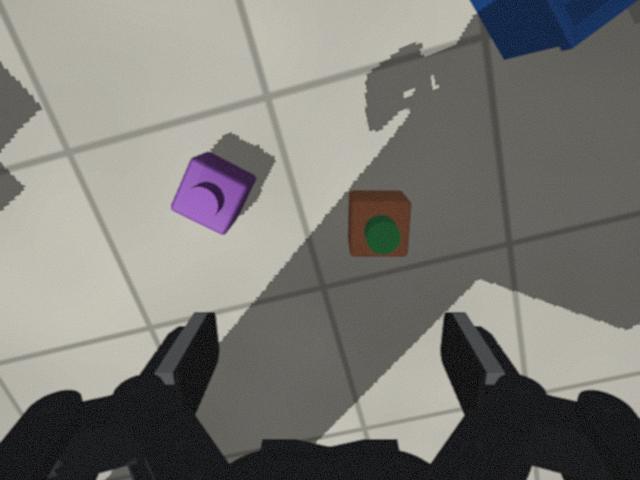

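Call:
{"api": "jog_arm", "payload": {
  "moves": [
    {"grip": -1, "translation": [-0.0048, 0.0373, 0], "twist": [0, 0, 0.004]},
    {"grip": -1, "translation": [0, 0, 0.03], "twist": [0, 0, 0]},
    {"grip": -1, "translation": [0, 0, 0.03], "twist": [0, 0, 0]},
    {"grip": -1, "translation": [0, 0, 0.03], "twist": [0, 0, 0]},
    {"grip": -1, "translation": [0, 0, 0.03], "twist": [0, 0, 0]},
    {"grip": -1, "translation": [0, 0, 0.018], "twist": [0, 0, 0]},
    {"grip": -1, "translation": [0, 0, 0], "twist": [0, 0, 0]},
    {"grip": -1, "translation": [0, 0, 0], "twist": [0, 0, 0]}
  ]
}}

```text
clock: 12.05
eef_pos: [435.2, -343.8, 12.1]
tcp_rot: [-3.141, 0.001, -0.258]
contact_force: [0.3, 0.1, 0.2]
opening: 1.002
```

Call:
{"api": "jog_arm", "payload": {
  "moves": [
    {"grip": 1, "translation": [0, 0, 0], "twist": [0, 0, 0]},
    {"grip": 1, "translation": [0, 0, 0], "twist": [0, 0, 0]},
    {"grip": 1, "translation": [0, 0, 0], "twist": [0, 0, 0]},
    {"grip": 1, "translation": [0, 0, 0], "twist": [0, 0, 0]},
    {"grip": 1, "translation": [0, 0, 0], "twist": [0, 0, 0]},
    {"grip": 1, "translation": [0, 0, 0], "twist": [0, 0, 0]},
    {"grip": 1, "translation": [0, 0, 0], "twist": [0, 0, 0]},
    {"grip": 1, "translation": [0, 0, 0], "twist": [0, 0, 0]}
  ],
  "squeeze": 50
}}

```text
clock: 12.72
eef_pos: [436.1, -344.6, 13.9]
tcp_rot: [3.141, -0.002, -0.26]
contact_force: [-1.9, 1.2, 11.0]
opening: 0.493
```

Call:
{"api": "jog_arm", "payload": {
  "moves": [
    {"grip": 1, "translation": [0, 0, -0.008], "twist": [0, 0, 0]},
    {"grip": 1, "translation": [0, 0, -0.02], "twist": [0, 0, 0]},
    {"grip": 1, "translation": [0, 0, -0.03], "twist": [0, 0, 0]},
    {"grip": 1, "translation": [0, 0, -0.03], "twist": [0, 0, 0]},
    {"grip": 1, "translation": [0, 0, -0.03], "twist": [0, 0, 0]},
    {"grip": 1, "translation": [0, 0, -0.03], "twist": [0, 0, 0]},
    {"grip": 1, "translation": [0, 0, -0.03], "twist": [0, 0, 0]},
    {"grip": 1, "translation": [0, 0, -0.02], "twist": [0, 0, 0]},
    {"grip": 1, "translation": [0, 0, 0], "twist": [0, 0, 0]},
    {"grip": 1, "translation": [0, 0, 0], "twist": [0, 0, 0]}
  ]
}}

```text
clock: 13.55
eef_pos: [435.7, -344.3, 211.8]
tcp_rot: [3.14, -0.003, -0.26]
contact_force: [0.1, 0.2, -1.9]
opening: 0.489
```

```bash
python3 - <<'E'
from h import *
to([600.06-26*.9225,25.47-26*.386,160],.3962)
E
```

```text
tool shift mm (yaw now, no turn) x 43.0 y -383.7 z 51.8  | yaw now -0.2603 turn world 0.6565 -> twist z -0.6565 e [ 435.7 -344.3  211.8] F [ 0.1  0.2 -1.9] op 0.489 t 13.55 q [-0.67  0.24  1.79  0.    1.11  1.16]
   if turned first: x 268.3 y -277.7
```

Call:
{"api": "jog_arm", "payload": {
  "moves": [
    {"grip": 1, "translation": [0, 0, 0], "twist": [0, 0, -0.1094]},
    {"grip": 1, "translation": [0, 0, 0], "twist": [0, 0, -0.1094]},
    {"grip": 1, "translation": [0, 0, 0], "twist": [0, 0, -0.1094]},
    {"grip": 1, "translation": [0, 0, 0], "twist": [0, 0, -0.1094]},
    {"grip": 1, "translation": [0, 0, 0], "twist": [0, 0, -0.1094]},
    {"grip": 1, "translation": [0, 0, 0], "twist": [0, 0, -0.1094]},
    {"grip": 1, "translation": [0, 0, 0], "twist": [0, 0, 0]}
  ]
}}

```text
clock: 14.13
eef_pos: [434.3, -343.2, 208.5]
tcp_rot: [-3.139, 0.001, 0.401]
contact_force: [0.1, 0.1, -0.8]
opening: 0.487
```

Call:
{"api": "jog_arm", "payload": {
  "moves": [
    {"grip": 1, "translation": [0.0268, -0.0278, 0.005], "twist": [0, 0, 0]},
    {"grip": 1, "translation": [0.0268, -0.0278, 0.005], "twist": [0, 0, 0]},
    {"grip": 1, "translation": [0.0268, -0.0278, 0.005], "twist": [0, 0, 0]},
    {"grip": 1, "translation": [0.0268, -0.0278, 0.005], "twist": [0, 0, 0]},
    {"grip": 1, "translation": [0.0268, -0.0278, 0.005], "twist": [0, 0, 0]},
    {"grip": 1, "translation": [0.0268, -0.0278, 0.005], "twist": [0, 0, 0]},
    {"grip": 1, "translation": [0.0268, -0.0278, 0.005], "twist": [0, 0, 0]},
    {"grip": 1, "translation": [0.0268, -0.0278, 0.005], "twist": [0, 0, 0]},
    {"grip": 1, "translation": [0.0268, -0.0278, 0.005], "twist": [0, 0, 0]},
    {"grip": 1, "translation": [0.0268, -0.0278, 0.005], "twist": [0, 0, 0]}
  ]
}}

```text
clock: 14.97
eef_pos: [574.9, 17.8, 158.9]
tcp_rot: [-3.141, 0.002, 0.392]
contact_force: [0.7, -0.1, -0.6]
opening: 0.491
```

Call:
{"api": "jog_arm", "payload": {
  "moves": [
    {"grip": 1, "translation": [0, 0, 0], "twist": [0, 0, 0]},
    {"grip": 1, "translation": [0, 0, 0], "twist": [0, 0, 0]}
  ]
}}

```text
clock: 15.13
eef_pos: [574.8, 17.9, 158.6]
tcp_rot: [-3.141, 0.002, 0.396]
contact_force: [-1.1, -0.4, -1.0]
opening: 0.492
```

```bash
python3 - <<'E'
from h import *
p,d,c=shot('wrist','w7'); to([600.06-26*.9225,25.47-26*.386,20],.3962)
E
```

```text
tool shift mm (yaw now, no turn) x 1.1 y 1.7 z 138.9  | yaw now 0.3952 turn world 0.0010 -> twist z -0.0010 e [574.4  16.6 158.9] F [-0.2 -0.8 -1.6] op 0.488 t 15.18 q [ 0.03  0.33  1.79 -0.    1.02  1.2 ]
   if turned first: x 1.1 y 1.7
```

View pics/w7.png

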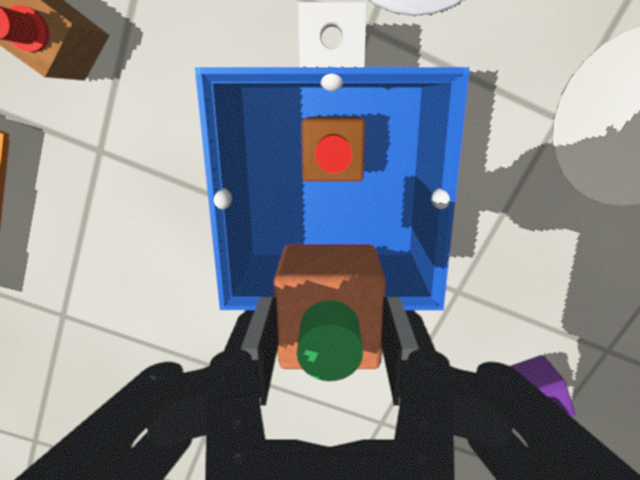

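Call:
{"api": "jog_arm", "payload": {
  "moves": [
    {"grip": 1, "translation": [-0.001, 0.0015, 0.02], "twist": [0, 0, 0]},
    {"grip": 1, "translation": [0, 0, 0.03], "twist": [0, 0, 0]},
    {"grip": 1, "translation": [0, 0, 0.03], "twist": [0, 0, 0]},
    {"grip": 1, "translation": [0, 0, 0.03], "twist": [0, 0, 0]},
    {"grip": 1, "translation": [0, 0, 0.015], "twist": [0, 0, 0]},
    {"grip": 1, "translation": [0, 0, 0.008], "twist": [0, 0, 0]},
    {"grip": 1, "translation": [0, 0, 0.004], "twist": [0, 0, 0]},
    {"grip": 1, "translation": [0, 0, 0.001], "twist": [0, 0, 0]},
    {"grip": 1, "translation": [0, 0, 0], "twist": [0, 0, 0]},
    {"grip": 1, "translation": [0, 0, 0], "twist": [0, 0, 0]}
  ]
}}

```text
clock: 16.02
eef_pos: [575.8, 13.9, 23.3]
tcp_rot: [3.141, -0.002, 0.395]
contact_force: [0.2, -0.3, -0.7]
opening: 0.487
```

Call:
{"api": "jog_arm", "payload": {
  "moves": [
    {"grip": 1, "translation": [0, 0, 0.0015], "twist": [0, 0, 0]},
    {"grip": 1, "translation": [0, 0, 0.0015], "twist": [0, 0, 0]},
    {"grip": 1, "translation": [0, 0, 0.001], "twist": [0, 0, 0]},
    {"grip": 1, "translation": [0, 0, 0], "twist": [0, 0, 0]}
  ]
}}

```text
clock: 16.35
eef_pos: [575.4, 14.2, 18.9]
tcp_rot: [3.141, -0.001, 0.396]
contact_force: [-2.4, -0.1, 7.2]
opening: 0.493
```

Call:
{"api": "jog_arm", "payload": {
  "moves": [
    {"grip": -0.4, "translation": [0, 0, 0], "twist": [0, 0, 0]},
    {"grip": -0.4, "translation": [0, 0, 0], "twist": [0, 0, 0]},
    {"grip": -0.4, "translation": [0, 0, 0], "twist": [0, 0, 0]},
    {"grip": -0.4, "translation": [0, 0, 0], "twist": [0, 0, 0]},
    {"grip": -0.4, "translation": [0, 0, -0.01], "twist": [0, 0, 0]},
    {"grip": -0.4, "translation": [0, 0, -0.03], "twist": [0, 0, 0]},
    {"grip": -0.4, "translation": [0, 0, -0.04], "twist": [0, 0, 0]},
    {"grip": -0.4, "translation": [0, 0, -0.04], "twist": [0, 0, 0]},
    {"grip": -0.4, "translation": [0, 0, -0.04], "twist": [0, 0, 0]},
    {"grip": -0.4, "translation": [0, 0, -0.03], "twist": [0, 0, 0]}
  ]
}}

```text
clock: 17.18
eef_pos: [575.6, 14.1, 212.4]
tcp_rot: [3.14, -0.003, 0.396]
contact_force: [1.4, 0.3, -0.0]
opening: 0.702
```

```bash
python3 - <<'E'
from h import *
p,d,c=shot('wrist','w8'); shot('top','t8'); to([437,325,200],0)
p,d,c=load('pics/t8.npz'); H=hsv(p).astype(int); W=cloud(d,c)
m=(H[...,0]>100)&(H[...,0]<125)&(H[...,1]>130)&(W[...,2]>35); m[:, :150]=0;m[:,210:]=0;m[:250]=0;m[330:]=0
ys,xs=np.nonzero(m); P=W[m]; print('handle',P.mean(0),cv2.minAreaRect(P[:,:2].astype(np.float32)))
m=(H[...,0]>=5)&(H[...,0]<20)&(H[...,1]>130)&(W[...,2]>15)&(W[...,2]<33); m[:, :135]=0;m[:,212:]=0;m[:230]=0;m[330:]=0
m=cv2.morphologyEx(m.astype(np.uint8),cv2.MORPH_OPEN,np.ones((5,5),np.uint8))>0
P=W[m]; print('lid',P.mean(0),cv2.minAreaRect(P[:,:2].astype(np.float32)))
E
```

```text
tool shift mm (yaw now, no turn) x -10.5 y -341.2 z 14.7  | yaw now 0.3959 turn world -0.3959 -> twist z 0.3959 e [578.3  14.2 214.7] F [ 0.4  0.2 -0.3] op 0.7 t 17.28 q [0.02 0.27 1.74 0.   1.12 1.2 ]
   if turned first: x -141.3 y -310.8
handle [458.67350149 330.00865296  56.67412232] ((458.87353515625, 126.4655532836914), (429.8076171875, 55.90459060668945), 89.91643524169922)
lid [458.54620684 334.16415206  23.97685712] ((458.76361083984375, 335.91943359375), (217.88803100585938, 152.87973022460938), 2.6711010932922363)
```

View pics/w8.png

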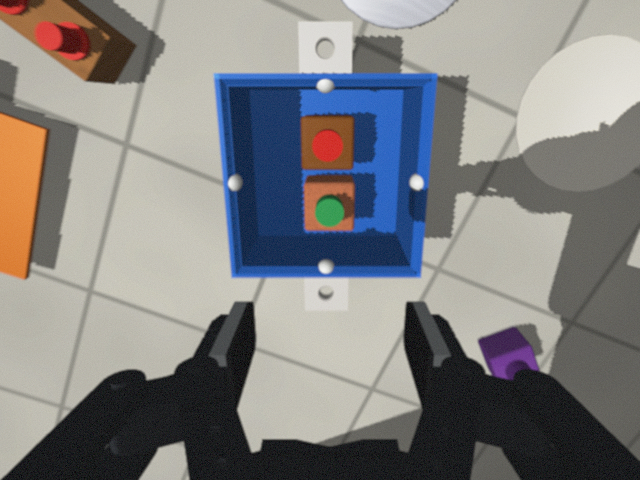

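View pics/t8.png

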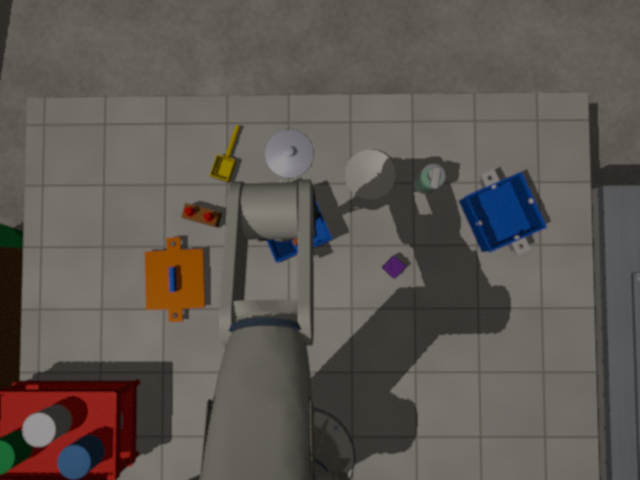

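Call:
{"api": "jog_arm", "payload": {
  "moves": [
    {"grip": -0.4, "translation": [-0.0014, -0.0394, -0.0015], "twist": [0, 0, 0]},
    {"grip": -0.4, "translation": [-0.0014, -0.0394, -0.0015], "twist": [0, 0, 0]},
    {"grip": -0.4, "translation": [-0.0014, -0.0394, -0.0015], "twist": [0, 0, 0]},
    {"grip": -0.4, "translation": [-0.0014, -0.0394, -0.0015], "twist": [0, 0, 0]},
    {"grip": -0.4, "translation": [-0.0014, -0.0394, -0.0015], "twist": [0, 0, 0]},
    {"grip": -0.4, "translation": [-0.0014, -0.0394, -0.0015], "twist": [0, 0, 0]},
    {"grip": -0.4, "translation": [-0.0014, -0.0394, -0.0015], "twist": [0, 0, 0]},
    {"grip": -0.4, "translation": [-0.0014, -0.0394, -0.0015], "twist": [0, 0, 0]},
    {"grip": -0.4, "translation": [-0.0014, -0.0394, -0.0015], "twist": [0, 0, 0]}
  ]
}}

```text
clock: 18.03
eef_pos: [425.1, 337.7, 221.4]
tcp_rot: [3.141, 0.001, 0.396]
contact_force: [0.7, 0.3, 0.3]
opening: 0.701
```

Call:
{"api": "jog_arm", "payload": {
  "moves": [
    {"grip": -0.4, "translation": [0, 0, 0], "twist": [0, 0, 0.0875]},
    {"grip": -0.4, "translation": [0, 0, 0], "twist": [0, 0, 0.0875]},
    {"grip": -0.4, "translation": [0, 0, 0], "twist": [0, 0, 0.0875]},
    {"grip": -0.4, "translation": [0, 0, 0], "twist": [0, 0, 0.0875]},
    {"grip": -0.4, "translation": [0, 0, 0], "twist": [0, 0, 0]},
    {"grip": -0.4, "translation": [0, 0, 0], "twist": [0, 0, 0]}
  ]
}}

```text
clock: 18.53
eef_pos: [426.3, 336.2, 221.3]
tcp_rot: [3.141, 0.001, 0.049]
contact_force: [0.2, 0.5, -0.8]
opening: 0.698
```

```bash
cat >> h.py <<'E'
def lidpose(p,d,c,z0=36,z1=60,hz=48,zt=0):
    "handle mask -> contour at handle top height hz; plate via depth"
    H=hsv(p).astype(int); W=cloud(d,c)
    m=((H[...,0]>100)&(H[...,0]<125)&(H[...,1]>110)&(W[...,2]>hz-4)&(W[...,2]<hz+6)).astype(np.uint8)
    k,l,st,ce=cv2.connectedComponentsWithStats(m); i=1+np.argmax(st[1:,4]); P=W[l==i]; print('handle',P.mean(0),cv2.minAreaRect(P[:,:2].astype(np.float32)),ce[i])
    m=((H[...,0]>=5)&(H[...,0]<22)&(H[...,1]>110)&(W[...,2]>hz-24-5)&(W[...,2]<hz-24+6)).astype(np.uint8)
    m=cv2.morphologyEx(m,cv2.MORPH_OPEN,np.ones((3,3),np.uint8))
    k,l,st,ce=cv2.connectedComponentsWithStats(m); i=1+np.argmax(st[1:,4]); P=W[l==i]; print('plate z',P[:,2].mean(),cv2.minAreaRect(P[:,:2].astype(np.float32)),ce[i])
    return P
E
python3 - <<'E'
from h import *
p,d,c=shot('wrist','w9'); lidpose(p,d,c); to([458.7,336,200],0.047)
E
```

```text
handle [461.61022705 336.12023097  47.81967391] ((460.41546630859375, 335.7201843261719), (62.29336166381836, 12.626043319702148), 2.556715488433838) [329.95004625 161.9787234 ]
plate z 24.01393942186422 ((459.9130554199219, 335.9302062988281), (218.91860961914062, 152.35240173339844), 2.1398825645446777) [330.12381695 149.7602361 ]
tool shift mm (yaw now, no turn) x 32.3 y 1.8 z 21.4  | yaw now 0.0488 turn world -0.0018 -> twist z 0.0018 e [426.4 336.2 221.4] F [ 0.5 -0.4  0.1] op 0.7 t 18.58 q [0.66 0.22 1.8  0.   1.13 2.19]
   if turned first: x 32.3 y 1.8
```

View pics/w9.png

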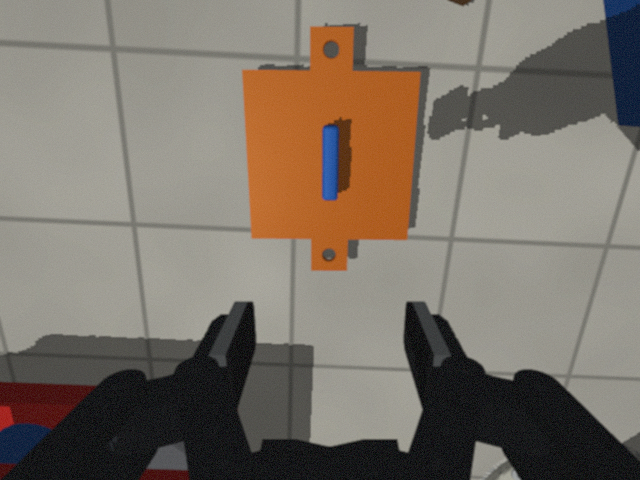

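```bash
python3 - <<'E'
from h import *
p,d,c=load('pics/w9.npz'); g=p[...,0].astype(int)
def hole(u0,v0,u1,v1):
    m=(g[v0:v1,u0:u1]<130).astype(np.uint8); k,l,st,ce=cv2.connectedComponentsWithStats(m); i=1+np.argmax(st[1:,4]); print(st[i]); return ce[i]+[u0,v0]
a=hole(318,36,346,62); b=hole(316,246,343,263); A,B=ray([a,b],c,24)
print(a,b,A,B,(A+B)/2,np.linalg.norm(A-B),np.degrees(np.arctan2(*(A-B)[[1,0]])))
E
```

```text
[  5   5  16  17 218]
[  6   3  13  12 130]
[330.6146789   49.06422018] [328.15384615 254.50769231] [552.23314191 340.03832875  24.        ] [367.5980357  333.13618274  24.        ] [459.91558881 336.58725574  24.        ] 184.76407134915834 2.140870083581392
```

Call:
{"api": "jog_arm", "payload": {
  "moves": [
    {"grip": -0.4, "translation": [0.0335, 0.0013, 0.013], "twist": [0, 0, 0.0105]},
    {"grip": -0.4, "translation": [0, 0, 0.03], "twist": [0, 0, 0]},
    {"grip": -0.4, "translation": [0, 0, 0.03], "twist": [0, 0, 0]},
    {"grip": -0.4, "translation": [0, 0, 0.03], "twist": [0, 0, 0]},
    {"grip": -0.4, "translation": [0, 0, 0.03], "twist": [0, 0, 0]},
    {"grip": -0.4, "translation": [0, 0, 0], "twist": [0, 0, 0]},
    {"grip": -0.4, "translation": [0, 0, 0], "twist": [0, 0, 0]}
  ]
}}

```text
clock: 19.17
eef_pos: [459.2, 335.8, 87.6]
tcp_rot: [3.14, 0.003, 0.037]
contact_force: [0.7, -0.5, 0.6]
opening: 0.702
```

```bash
python3 - <<'E'
from h import *
p,d,c=shot('wrist','w10'); to([459.9,336.2,28.5],0.038)
H=hsv(p).astype(int); W=cloud(d,c)
m=((H[...,0]>100)&(H[...,0]<125)&(H[...,1]>110)&(W[...,2]>42)&(W[...,2]<56)).astype(np.uint8)
k,l,st,ce=cv2.connectedComponentsWithStats(m); i=1+np.argmax(st[1:,4]); P=W[l==i]; print('handle',P.mean(0),cv2.minAreaRect(P[:,:2].astype(np.float32)),ce[i])
E
```

```text
tool shift mm (yaw now, no turn) x -0.5 y 0.6 z 60.8  | yaw now 0.0365 turn world 0.0015 -> twist z -0.0015 e [460.4 336.8  89.3] F [1.1 0.1 0.1] op 0.7 t 19.22 q [0.63 0.41 1.85 0.   0.88 2.16]
   if turned first: x -0.5 y 0.6
handle [463.26850476 336.3121817   47.69517753] ((461.1346130371094, 336.2674255371094), (62.32966613769531, 13.010307312011719), 2.5768346786499023) [326.49937265 252.89125889]
```

View pics/w10.png

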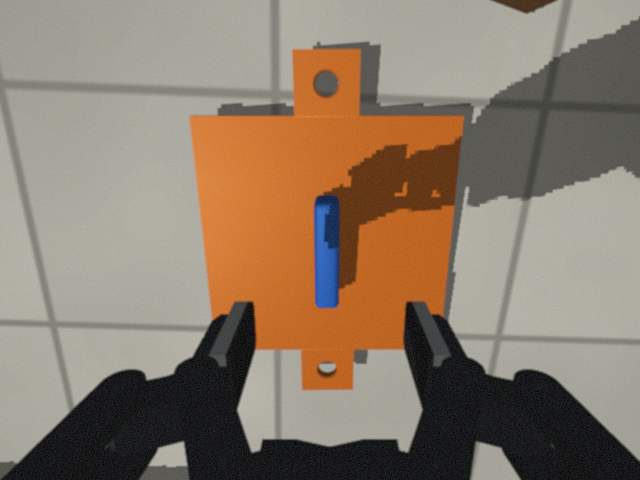

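Call:
{"api": "jog_arm", "payload": {
  "moves": [
    {"grip": -0.4, "translation": [0, 0, 0.03], "twist": [0, 0, 0]},
    {"grip": -0.4, "translation": [0, 0, 0.02], "twist": [0, 0, 0]},
    {"grip": -0.4, "translation": [0, 0, 0.009], "twist": [0, 0, 0]},
    {"grip": -0.4, "translation": [0, 0, 0], "twist": [0, 0, 0]},
    {"grip": -0.4, "translation": [0, 0, 0], "twist": [0, 0, 0]}
  ]
}}

```text
clock: 19.63
eef_pos: [460.9, 337.3, 31.0]
tcp_rot: [-3.141, -0.001, 0.036]
contact_force: [0.4, 1.0, 0.2]
opening: 0.706
```

Call:
{"api": "jog_arm", "payload": {
  "moves": [
    {"grip": 1, "translation": [0, 0, 0], "twist": [0, 0, 0]},
    {"grip": 1, "translation": [0, 0, 0], "twist": [0, 0, 0]},
    {"grip": 1, "translation": [0, 0, 0], "twist": [0, 0, 0]},
    {"grip": 1, "translation": [0, 0, 0], "twist": [0, 0, 0]},
    {"grip": 1, "translation": [0, 0, 0], "twist": [0, 0, 0]},
    {"grip": 1, "translation": [0, 0, 0], "twist": [0, 0, 0]},
    {"grip": 1, "translation": [0, 0, 0], "twist": [0, 0, 0]},
    {"grip": 1, "translation": [0, 0, 0], "twist": [0, 0, 0]}
  ],
  "squeeze": 60
}}

```text
clock: 20.3
eef_pos: [460.1, 336.7, 29.6]
tcp_rot: [3.142, 0.0, 0.035]
contact_force: [0.5, -0.2, 0.0]
opening: -0.005
```

```bash
python3 - <<'E'
from h import *
p,d,c=shot('wrist','w11');shot('side','s11')
E
```

```text
(no output)
```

View pics/w11.png

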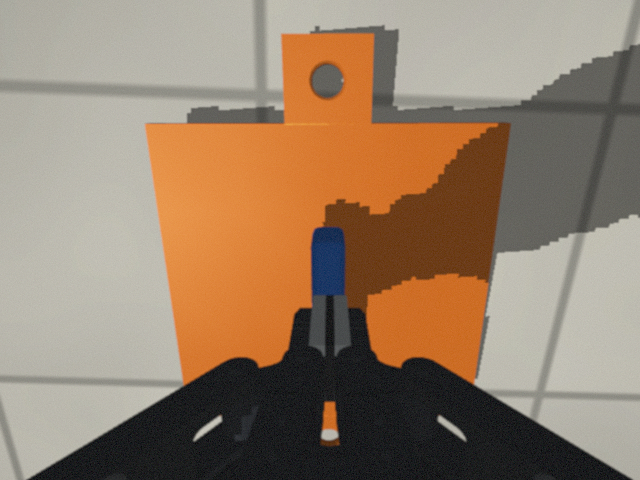

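View pics/s11.png

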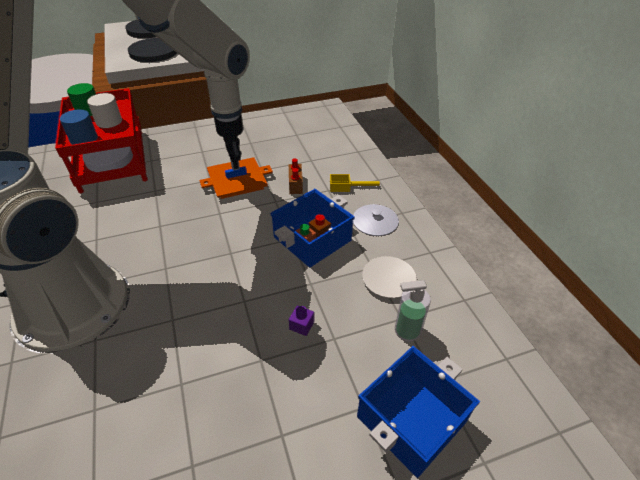

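```bash
python3 - <<'E'
from h import *
p,d,c=load('pics/w11.npz'); W=cloud(d,c)
for v in range(225,360,8): print(v,np.round(W[v,330],0),np.round(W[v,318],0),np.round(W[v,343],0), p[v,318])
cv2.imwrite('pics/z11.png',cv2.resize(p[200:370,250:410,::-1],None,fx=4,fy=4,interpolation=cv2.INTER_CUBIC)[:600])
E
```

```text
225 [492. 336.  25.] [492. 342.  25.] [492. 330.  23.] [219 124  53]
233 [492. 336.  37.] [492. 341.  37.] [490. 331.  29.] [23 44 80]
241 [492. 336.  46.] [492. 341.  46.] [491. 331.  43.] [26 46 85]
249 [489. 336.  48.] [489. 341.  48.] [489. 331.  48.] [23 52 97]
257 [486. 336.  49.] [486. 341.  48.] [486. 331.  47.] [27 54 99]
265 [482. 336.  47.] [482. 341.  48.] [482. 331.  47.] [ 27  56 101]
273 [479. 336.  49.] [479. 341.  48.] [479. 331.  47.] [20 51 96]
281 [475. 336.  47.] [475. 341.  48.] [475. 330.  47.] [ 30  50 101]
289 [472. 336.  48.] [471. 341.  48.] [471. 330.  46.] [ 38  61 104]
297 [472. 336.  55.] [472. 340.  55.] [472. 331.  55.] [77 78 78]
305 [472. 336.  62.] [472. 340.  61.] [472. 331.  62.] [75 77 75]
313 [472. 336.  68.] [472. 340.  68.] [472. 331.  68.] [70 72 75]
321 [473. 336.  74.] [472. 340.  73.] [472. 331.  73.] [69 74 75]
329 [472. 336.  79.] [472. 340.  78.] [473. 331.  79.] [71 73 74]
337 [472. 336.  84.] [472. 340.  83.] [544. 339. 193.] [71 73 71]
345 [472. 336.  87.] [473. 340.  88.] [472. 332.  87.] [81 84 83]
353 [469. 336.  88.] [473. 339.  93.] [472. 332.  92.] [35 39 35]
```

View pics/z11.png

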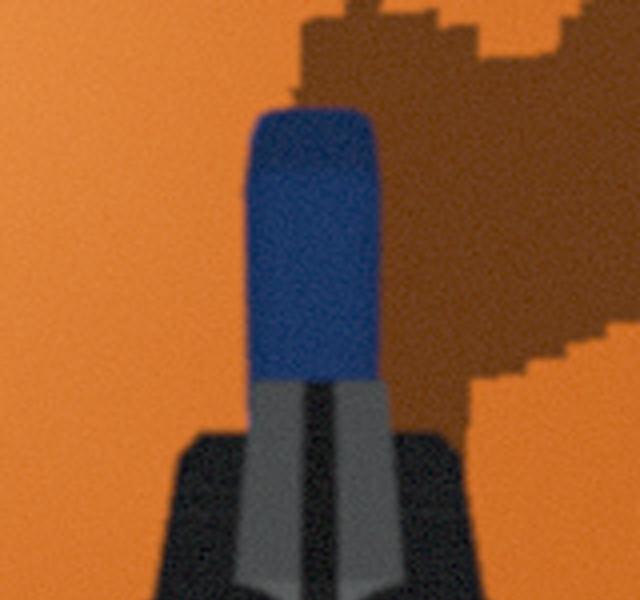

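```bash
python3 - <<'E'
from h import *
p,d,c=load('pics/w10.npz'); W=cloud(d,c)
for v in range(296,420,8): print(v,np.round(W[v,244],0),np.round(W[v,250],0),p[v,244],p[v,250])
print(c['R'],-c['R'].T@c['t'])
p,d,c=load('pics/w11.npz'); print(-c['R'].T@c['t'])
E
```

```text
296 [422. 389.  23.] [423. 384.  25.] [208 120  53] [200 109  39]
304 [470. 367. 119.] [470. 365. 118.] [67 71 71] [15 23 22]
312 [470. 366. 125.] [467. 365. 120.] [29 28 24] [20 27 19]
320 [470. 365. 130.] [465. 365. 122.] [10  6 13] [ 5  4 10]
328 [467. 365. 131.] [461. 365. 121.] [22  9 19] [27 30 29]
336 [465. 365. 132.] [459. 364. 124.] [12 16 19] [26 22 20]
344 [462. 365. 134.] [456. 365. 124.] [27 22 23] [34 29 33]
352 [460. 365. 134.] [454. 364. 126.] [13 28 17] [19 22 18]
360 [457. 364. 136.] [450. 364. 126.] [25 31 29] [40 43 35]
368 [454. 365. 135.] [347. 391.  -1.] [32 30 26] [163 162 153]
376 [452. 364. 137.] [340. 391.  -0.] [21 13 14] [182 178 171]
384 [449. 364. 138.] [333. 391.  -0.] [102  98  94] [184 181 173]
392 [326. 396.   1.] [326. 392.   1.] [183 182 173] [183 180 171]
400 [318. 397.   0.] [318. 392.   0.] [183 180 170] [183 181 169]
408 [310. 397.   0.] [310. 392.  -0.] [183 181 171] [179 177 168]
416 [302. 397.  -0.] [301. 393.  -1.] [183 180 170] [183 178 170]
[[ 0.03759362 -0.99929003  0.00248247]
 [-0.94497633 -0.03474223  0.32528867]
 [-0.32497148 -0.01457466 -0.94561151]] [543.751416   338.2632864  250.46652527]
[544.18738056 338.63492023 192.63448538]
```

```bash
python3 - <<'E'
from h import *
for f,z in (('w0',0),('w2',150.7),('w9',221.4),('w10',89.3),('w3',219.9),('w7',158.9),('w11',29.6)):
    p,d,c=load('pics/wrist0.npz' if f=='w0' else f'pics/{f}.npz'); O=-c['R'].T@c['t']
    if f=='w0': z=210.1
    W=cloud(d,c); near=(d>0)&(d<200); near[:280]=0; near[:,330:]=0
    g=near&(np.ptp(p.astype(int),axis=2)<14)&(W[...,2]<z+100)
    q=W[g]; print(f,'cam above tcp',O[2]-z,'lowest finger above tcp',np.percentile(q[:,2]-z,[0.2,1,5]))
E
```

```text
w0 cam above tcp 163.11399849638937 lowest finger above tcp [34.83367902 37.91004036 46.42284553]
w2 cam above tcp 163.0426904406521 lowest finger above tcp [34.92412861 37.90103901 46.4149617 ]
w9 cam above tcp 162.92483123390227 lowest finger above tcp [27.48079047 31.23067589 42.0762159 ]
w10 cam above tcp 161.16652527246612 lowest finger above tcp [29.16144588 32.33356012 43.17699778]
w3 cam above tcp 163.1710767186411 lowest finger above tcp [27.84809703 31.85785869 43.28633118]
w7 cam above tcp 162.60207069191253 lowest finger above tcp [28.14593017 31.90591119 43.60983929]
w11 cam above tcp 163.03448538491116 lowest finger above tcp [26.62968088 31.65931881 47.31793536]
```

Call:
{"api": "jog_arm", "payload": {
  "moves": [
    {"grip": -0.4, "translation": [0, 0, 0], "twist": [0, 0, 0]},
    {"grip": -0.4, "translation": [0, 0, 0], "twist": [0, 0, 0]},
    {"grip": -0.4, "translation": [0, 0, 0], "twist": [0, 0, 0]},
    {"grip": -0.4, "translation": [0, 0, 0], "twist": [0, 0, 0]},
    {"grip": -0.4, "translation": [0, 0, 0], "twist": [0, 0, 0]},
    {"grip": -0.4, "translation": [0, 0, 0], "twist": [0, 0, 0]},
    {"grip": -0.4, "translation": [0, 0, 0.01], "twist": [0, 0, 0]},
    {"grip": -0.4, "translation": [0, 0, 0.005], "twist": [0, 0, 0]},
    {"grip": -0.4, "translation": [0, 0, 0], "twist": [0, 0, 0]}
  ]
}}

```text
clock: 21.15
eef_pos: [459.2, 336.0, 13.0]
tcp_rot: [3.14, 0.002, 0.035]
contact_force: [-0.4, -0.3, -0.2]
opening: 0.697
```

```bash
python3 - <<'E'
from h import *
p,d,c=shot('wrist','w12'); to([459.9,336.2,6],0.038)
p,d,c=load('pics/w12.npz'); W=cloud(d,c)
for v in range(290,340,4): print(v,np.round(W[v,240],0),np.round(W[v,246],0),p[v,246])
E
```

```text
tool shift mm (yaw now, no turn) x 0.5 y -0.0 z 7.5  | yaw now 0.0353 turn world 0.0027 -> twist z -0.0027 e [459.4 336.2  13.5] F [ 0.6 -0.2  0.9] op 0.703 t 21.2 q [0.63 0.53 1.89 0.   0.73 2.16]
   if turned first: x 0.5 y -0.0
290 [465. 374.  24.] [465. 371.  24.] [228 133  58]
294 [464. 374.  24.] [464. 371.  24.] [227 131  52]
298 [461. 374.  24.] [462. 371.  25.] [227 132  52]
302 [470. 369.  42.] [470. 367.  44.] [101  77  66]
306 [470. 369.  46.] [470. 366.  46.] [42 42 47]
310 [470. 368.  49.] [471. 366.  50.] [29 33 30]
314 [470. 367.  52.] [470. 365.  51.] [30 34 34]
318 [471. 367.  56.] [469. 365.  53.] [20 19 12]
322 [471. 366.  59.] [468. 365.  53.] [15 25 17]
326 [470. 366.  60.] [467. 365.  54.] [28 18 25]
330 [471. 365.  63.] [465. 365.  55.] [15 17 10]
334 [469. 365.  62.] [464. 365.  55.] [32 23 31]
338 [468. 365.  64.] [462. 365.  55.] [19 23 30]
```

View pics/w12.png

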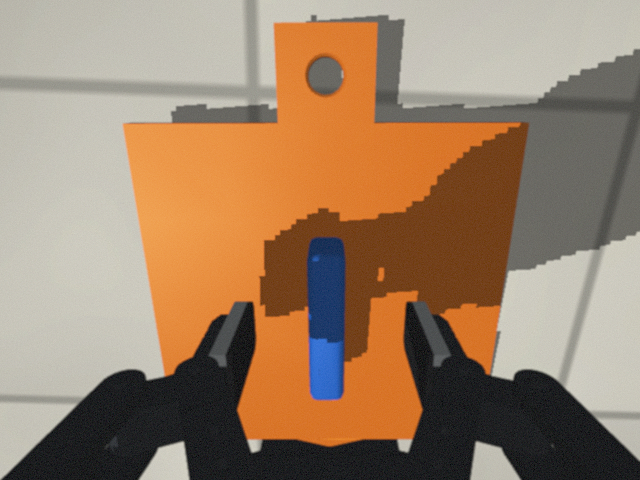

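Call:
{"api": "jog_arm", "payload": {
  "moves": [
    {"grip": -0.4, "translation": [0.0003, 0, 0.006], "twist": [0, 0, -0.002]},
    {"grip": -0.4, "translation": [0, 0, 0], "twist": [0, 0, 0]},
    {"grip": 1, "translation": [0, 0, 0], "twist": [0, 0, 0]},
    {"grip": 1, "translation": [0, 0, 0], "twist": [0, 0, 0]},
    {"grip": 1, "translation": [0, 0, 0], "twist": [0, 0, 0]},
    {"grip": 1, "translation": [0, 0, 0], "twist": [0, 0, 0]},
    {"grip": 1, "translation": [0, 0, 0], "twist": [0, 0, 0]},
    {"grip": 1, "translation": [0, 0, 0], "twist": [0, 0, 0]},
    {"grip": 1, "translation": [0, 0, 0], "twist": [0, 0, 0]},
    {"grip": 1, "translation": [0, 0, 0], "twist": [0, 0, 0]}
  ],
  "squeeze": 80
}}

```text
clock: 22.03
eef_pos: [460.6, 336.9, 9.1]
tcp_rot: [-3.141, -0.0, 0.037]
contact_force: [-1.4, 0.8, 6.3]
opening: 0.142
```

Call:
{"api": "jog_arm", "payload": {
  "moves": [
    {"grip": 1, "translation": [0, 0, -0.005], "twist": [0, 0, 0]},
    {"grip": 1, "translation": [0, 0, -0.015], "twist": [0, 0, 0]},
    {"grip": 1, "translation": [0, 0, -0.03], "twist": [0, 0, 0]},
    {"grip": 1, "translation": [0, 0, -0.03], "twist": [0, 0, 0]},
    {"grip": 1, "translation": [0, 0, -0.03], "twist": [0, 0, 0]},
    {"grip": 1, "translation": [0, 0, -0.03], "twist": [0, 0, 0]},
    {"grip": 1, "translation": [0, 0, -0.03], "twist": [0, 0, 0]},
    {"grip": 1, "translation": [0, 0, -0.02], "twist": [0, 0, 0]},
    {"grip": 1, "translation": [0, 0, 0], "twist": [0, 0, 0]},
    {"grip": 1, "translation": [0, 0, 0], "twist": [0, 0, 0]}
  ]
}}

```text
clock: 22.87
eef_pos: [460.8, 336.9, 199.5]
tcp_rot: [-3.14, -0.002, 0.037]
contact_force: [0.4, -0.5, -1.9]
opening: 0.145
```

```bash
python3 - <<'E'
from h import *
to([600.06,25.47,200],.3962)
E
```

```text
tool shift mm (yaw now, no turn) x 127.5 y 316.5 z -0.5  | yaw now 0.0374 turn world 0.3588 -> twist z -0.3588 e [460.8 336.9 199.5] F [ 0.4 -0.5 -1.9] op 0.145 t 22.87 q [ 0.63  0.28  1.76 -0.    1.1   2.16]
   if turned first: x 8.3 y 341.1
```

Call:
{"api": "jog_arm", "payload": {
  "moves": [
    {"grip": 1, "translation": [0, 0, 0], "twist": [0, 0, -0.06]},
    {"grip": 1, "translation": [0, 0, 0], "twist": [0, 0, -0.06]},
    {"grip": 1, "translation": [0, 0, 0], "twist": [0, 0, -0.06]},
    {"grip": 1, "translation": [0, 0, 0], "twist": [0, 0, -0.06]},
    {"grip": 1, "translation": [0, 0, 0], "twist": [0, 0, -0.06]},
    {"grip": 1, "translation": [0, 0, 0], "twist": [0, 0, -0.0588]},
    {"grip": 1, "translation": [0, 0, 0], "twist": [0, 0, 0]}
  ]
}}

```text
clock: 23.45
eef_pos: [459.3, 335.9, 196.4]
tcp_rot: [3.141, 0.003, 0.399]
contact_force: [-0.3, -0.2, -1.8]
opening: 0.143
```

Call:
{"api": "jog_arm", "payload": {
  "moves": [
    {"grip": 1, "translation": [0.0008, 0.02, 0], "twist": [0, 0, 0]},
    {"grip": 1, "translation": [0.0008, 0.0371, 0], "twist": [0, 0, 0]},
    {"grip": 1, "translation": [0.0008, 0.0371, 0], "twist": [0, 0, 0]},
    {"grip": 1, "translation": [0.0008, 0.0371, 0], "twist": [0, 0, 0]},
    {"grip": 1, "translation": [0.0008, 0.0371, 0], "twist": [0, 0, 0]},
    {"grip": 1, "translation": [0.0008, 0.0371, 0], "twist": [0, 0, 0]},
    {"grip": 1, "translation": [0.0008, 0.0371, 0], "twist": [0, 0, 0]},
    {"grip": 1, "translation": [0.0008, 0.0371, 0], "twist": [0, 0, 0]},
    {"grip": 1, "translation": [0.0008, 0.0371, 0], "twist": [0, 0, 0]},
    {"grip": 1, "translation": [0.0008, 0.024, 0], "twist": [0, 0, 0]}
  ]
}}

```text
clock: 24.28
eef_pos: [599.5, 22.2, 197.1]
tcp_rot: [3.141, 0.002, 0.393]
contact_force: [0.2, 0.6, -1.9]
opening: 0.143
```

Call:
{"api": "jog_arm", "payload": {
  "moves": [
    {"grip": 1, "translation": [0, 0, 0], "twist": [0, 0, 0]},
    {"grip": 1, "translation": [0, 0, 0], "twist": [0, 0, 0]}
  ]
}}

```text
clock: 24.45
eef_pos: [598.8, 24.1, 197.0]
tcp_rot: [-3.141, 0.002, 0.392]
contact_force: [-0.3, 0.4, -1.4]
opening: 0.141
```

```bash
python3 - <<'E'
from h import *
p,d,c=shot('wrist','w13'); to([600.06,25.47,80],.3962)
lidpose(p,d,c,hz=191+48)
E
```

```text
tool shift mm (yaw now, no turn) x 1.6 y 0.4 z 117.2  | yaw now 0.3936 turn world 0.0026 -> twist z -0.0026 e [598.4  25.2 197.2] F [ 0.1  0.2 -1.4] op 0.143 t 24.5 q [0.04 0.33 1.7  0.   1.11 1.22]
   if turned first: x 1.6 y 0.4
handle [600.63256704  23.30099208 235.99060129] ((599.2077026367188, 22.723102569580078), (62.46744155883789, 12.62821102142334), 22.21018409729004) [329.37672493 336.90340386]
plate z 211.85807527452133 ((631.5487060546875, 35.98523712158203), (147.5439453125, 153.40869140625), 22.37220001220703) [329.26359512 216.43802695]
```

View pics/w13.png

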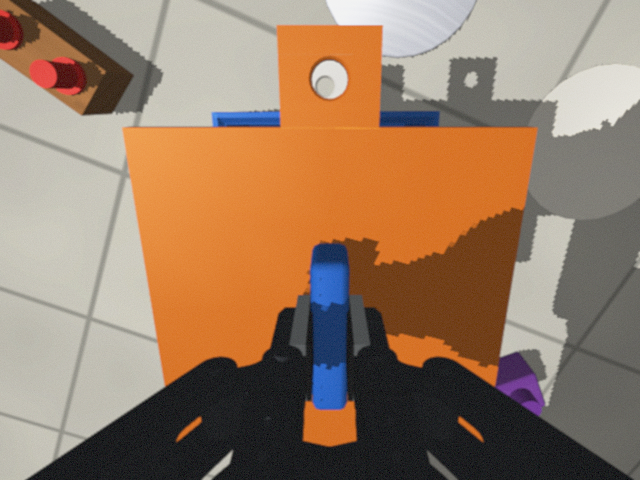

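```bash
cat >> h.py <<'E'
def lidfit(p,d,c,hz,tubc=np.array([600.06,25.47]),yaw=.3962):
    H=hsv(p).astype(int); W=cloud(d,c)
    m=((H[...,0]>=3)&(H[...,0]<22)&(H[...,1]>110)&(abs(W[...,2]-hz)<8)).astype(np.uint8)
    k,l,st,ce=cv2.connectedComponentsWithStats(m); i=1+np.argmax(st[1:,4]); P=W[l==i]
    A=np.c_[P[:,:2]-tubc,np.ones(len(P))]; k=np.linalg.lstsq(A,P[:,2],rcond=None)[0]
    ex=np.array([np.cos(yaw),np.sin(yaw)]); ey=np.array([-ex[1],ex[0]])
    print('plate plane slope mrad along tubx %.1f taby %.1f, z at centre %.1f'%(1e3*k[:2]@ex,1e3*k[:2]@ey,k[2]))
    Q=np.c_[(P[:,:2]-tubc)@ex,(P[:,:2]-tubc)@ey]
    body=Q[Q[:,0]<70]; far=Q[:,0].max(); 
    print('tub frame: y edges',np.percentile(body[:,1],[.3,99.7]),'xmax',far)
    for x0 in (-20,0,20,40,60):
        b=Q[abs(Q[:,0]-x0)<4]; 
        if len(b)>10: print('  x',x0,'y',b[:,1].min().round(1),b[:,1].max().round(1),'mid',((b[:,1].min()+b[:,1].max())/2).round(2))
    t=Q[(Q[:,0]>82)]
    if len(t)>50: print('  far tab y',np.percentile(t[:,1],[.5,99.5]),'mid',np.percentile(t[:,1],[.5,99.5]).mean())
    # far edge of plate x, outside tab
    for s in (-1,1):
        b=Q[(abs(Q[:,1]-s*45)<20)]; print('  plate far edge at y',s*45,np.percentile(b[:,0],99.7).round(1))
    # hole in component
    cn,hi=cv2.findContours((l==i).astype(np.uint8),cv2.RETR_CCOMP,cv2.CHAIN_APPROX_NONE)
    for j,cc in enumerate(cn):
        if hi[0][j][3]>=0 and cv2.contourArea(cc)>60:
            (u,v),r_=cv2.minEnclosingCircle(cc); M=cv2.moments(cc); uv=[M['m10']/M['m00'],M['m01']/M['m00']]
            X=ray(uv,c,hz)[0]; q=X[:2]-tubc; print('  hole px',np.round(uv,1),'area',cv2.contourArea(cc),'world',X.round(1),'tubframe',np.round([q@ex,q@ey],1))
E
python3 - <<'E'
from h import *
p,d,c=load('pics/w13.npz'); lidfit(p,d,c,211.9)
E
```

```text
plate plane slope mrad along tubx -3.1 taby 0.1, z at centre 212.0
tub frame: y edges [-77.78444792  73.26968875] xmax 106.99279015787172
  x -20 y -78.2 74.1 mid -2.07
  x 0 y -78.5 74.1 mid -2.21
  x 20 y -78.3 74.0 mid -2.11
  x 40 y -78.7 74.2 mid -2.25
  x 60 y -78.8 74.1 mid -2.38
  far tab y [-20.31327398  15.22163423] mid -2.5458198741624605
  plate far edge at y -45 73.2
  plate far edge at y 45 73.5
  hole px [329.1  78.8] area 1208.0 world [683.8  57.9 211.9] tubframe [89.7 -2.4]
```

Call:
{"api": "jog_arm", "payload": {
  "moves": [
    {"grip": 1, "translation": [0.0027, -0.0021, 0.01], "twist": [0, 0, -0.004]},
    {"grip": 1, "translation": [0, 0, 0.02], "twist": [0, 0, 0]},
    {"grip": 1, "translation": [0, 0, 0.02], "twist": [0, 0, 0]},
    {"grip": 1, "translation": [0, 0, 0.02], "twist": [0, 0, 0]},
    {"grip": 1, "translation": [0, 0, 0.015], "twist": [0, 0, 0]},
    {"grip": 1, "translation": [0, 0, 0.006], "twist": [0, 0, 0]},
    {"grip": 1, "translation": [0, 0, 0], "twist": [0, 0, 0]},
    {"grip": 1, "translation": [0, 0, 0], "twist": [0, 0, 0]},
    {"grip": 1, "translation": [0, 0, 0], "twist": [0, 0, 0]}
  ]
}}

```text
clock: 25.25
eef_pos: [601.6, 28.9, 108.5]
tcp_rot: [3.141, -0.001, 0.401]
contact_force: [-0.2, 0.4, -1.4]
opening: 0.145
```

```bash
python3 - <<'E'
from h import *
p,d,c=shot('wrist','w14'); shot('side','s14'); to([600.06,25.47,80],.3962)
lidfit(p,d,c,121)
H=hsv(p).astype(int);W=cloud(d,c)
m=(W[...,2]>82)&(W[...,2]<91)&(H[...,0]>95)&(H[...,0]<130)&(H[...,1]>120); m[150:]=0
print(m.sum())
E
```

```text
tool shift mm (yaw now, no turn) x -2.8 y 2.2 z 28.7  | yaw now 0.4004 turn world -0.0042 -> twist z 0.0042 e [601.8  28.6 108.7] F [ 0.4  0.1 -2.1] op 0.14 t 25.35 q [ 0.05  0.43  1.77 -0.    0.94  1.22]
   if turned first: x -2.8 y 2.2
plate plane slope mrad along tubx 0.4 taby -1.2, z at centre 123.4
tub frame: y edges [-74.2717156   76.72674539] xmax 111.33893861254683
  x -20 y -75.0 77.2 mid 1.07
  x 0 y -74.7 77.3 mid 1.31
  x 20 y -75.1 77.8 mid 1.35
  x 40 y -75.1 78.3 mid 1.6
  x 60 y -75.0 77.9 mid 1.46
  far tab y [-16.2501609   19.41191816] mid 1.580878634382298
  plate far edge at y -45 77.9
  plate far edge at y 45 77.5
  hole px [328.8  79. ] area 1181.5 world [686.3  63.5 121. ] tubframe [94.2  1.8]
0
```

View pics/w14.png

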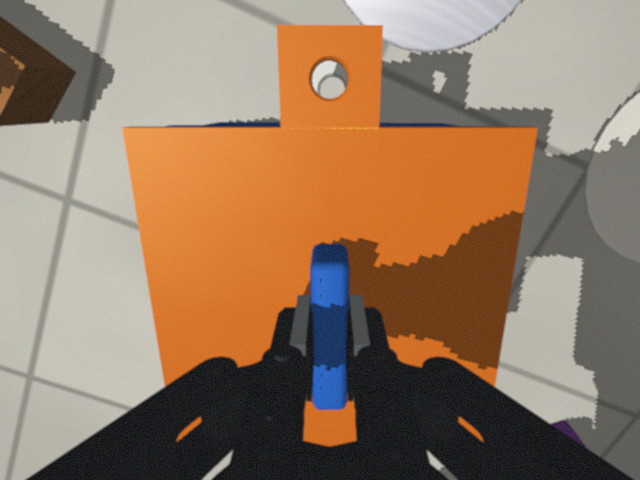

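Call:
{"api": "jog_arm", "payload": {
  "moves": [
    {"grip": 1, "translation": [-0.0017, 0.0014, 0], "twist": [0, 0, 0.005]},
    {"grip": 1, "translation": [0, 0, 0.003], "twist": [0, 0, 0]},
    {"grip": 1, "translation": [0, 0, 0], "twist": [0, 0, 0]},
    {"grip": 1, "translation": [0, 0, 0], "twist": [0, 0, 0]},
    {"grip": 1, "translation": [0, 0, 0], "twist": [0, 0, 0]}
  ]
}}

```text
clock: 25.77
eef_pos: [600.0, 26.3, 104.6]
tcp_rot: [3.142, 0.0, 0.395]
contact_force: [-0.8, -0.5, -0.9]
opening: 0.14
```

```bash
python3 - <<'E'
from h import *
p,d,c=shot('wrist','w15'); to([600.06,25.47,80],.3962)
lidfit(p,d,c,120)
# lug hole seen through
cv2.imwrite('pics/z15.png',cv2.resize(p[20:140,260:400,::-1],None,fx=5,fy=5,interpolation=cv2.INTER_CUBIC))
print('lug hole should be at',proj([[600.06+92*.9225,25.47+92*.386,83]],c),'seen from w4 meas',proj([[685.05,61.37,83]],c))
E
```

```text
tool shift mm (yaw now, no turn) x -0.3 y 0.8 z 24.6  | yaw now 0.3951 turn world 0.0011 -> twist z -0.0011 e [600.   26.4 104.6] F [-0.1 -0.2 -0.6] op 0.141 t 25.82 q [0.04 0.43 1.78 0.   0.93 1.22]
   if turned first: x -0.3 y 0.8
plate plane slope mrad along tubx -0.9 taby -0.7, z at centre 119.5
tub frame: y edges [-76.15250968  74.87913545] xmax 108.8401442110001
  x -20 y -76.2 75.7 mid -0.25
  x 0 y -76.9 75.6 mid -0.63
  x 20 y -76.7 75.8 mid -0.44
  x 40 y -76.7 75.6 mid -0.55
  x 60 y -77.3 75.4 mid -0.95
  far tab y [-18.52495629  17.07765966] mid -0.7236483168987657
  plate far edge at y -45 75.2
  plate far edge at y 45 75.2
  hole px [329.1  78.9] area 1160.0 world [684.8  60.3 120. ] tubframe [91.6 -0.6]
lug hole should be at [[327.80107694  82.63117686]] seen from w4 meas [[327.09154563  81.99627474]]
```

View pics/z15.png

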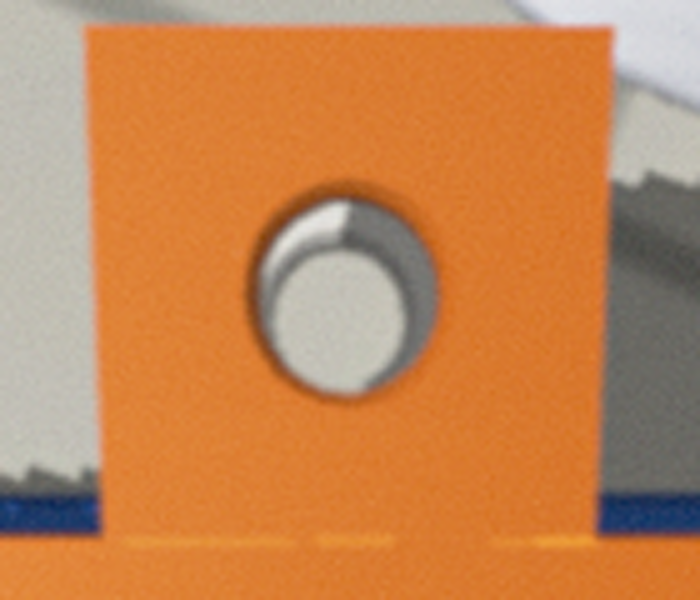

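Call:
{"api": "jog_arm", "payload": {
  "moves": [
    {"grip": 1, "translation": [0.0006, -0.0005, 0.003], "twist": [0, 0, 0]},
    {"grip": 1, "translation": [0, 0, 0.003], "twist": [0, 0, 0]},
    {"grip": 1, "translation": [0, 0, 0.003], "twist": [0, 0, 0]},
    {"grip": 1, "translation": [0, 0, 0.002], "twist": [0, 0, 0]},
    {"grip": 1, "translation": [0, 0, 0.001], "twist": [0, 0, 0]},
    {"grip": 1, "translation": [0, 0, 0], "twist": [0, 0, 0]}
  ]
}}

```text
clock: 26.32
eef_pos: [600.1, 27.1, 92.1]
tcp_rot: [-3.141, 0.001, 0.395]
contact_force: [0.2, 0.0, -0.9]
opening: 0.137
```

Call:
{"api": "jog_arm", "payload": {
  "moves": [
    {"grip": 1, "translation": [0, 0, 0.001], "twist": [0, 0, 0]},
    {"grip": 1, "translation": [0, 0, 0.001], "twist": [0, 0, 0]},
    {"grip": 1, "translation": [0, 0, 0], "twist": [0, 0, 0]}
  ]
}}

```text
clock: 26.57
eef_pos: [600.5, 27.2, 90.7]
tcp_rot: [-3.142, -0.0, 0.395]
contact_force: [-0.4, 0.3, 0.2]
opening: 0.14
```

Call:
{"api": "jog_arm", "payload": {
  "moves": [
    {"grip": 1, "translation": [0, 0, 0.001], "twist": [0, 0, 0]},
    {"grip": 1, "translation": [0, 0, 0.001], "twist": [0, 0, 0]},
    {"grip": 1, "translation": [0, 0, 0.001], "twist": [0, 0, 0]},
    {"grip": 1, "translation": [0, 0, 0], "twist": [0, 0, 0]}
  ]
}}

```text
clock: 26.9
eef_pos: [601.4, 27.1, 88.5]
tcp_rot: [3.141, -0.002, 0.395]
contact_force: [1.1, 0.8, 2.6]
opening: 0.142
```

Call:
{"api": "jog_arm", "payload": {
  "moves": [
    {"grip": 1, "translation": [0, 0, 0.001], "twist": [0, 0, 0]},
    {"grip": 1, "translation": [0, 0, 0.001], "twist": [0, 0, 0]},
    {"grip": 1, "translation": [0, 0, 0], "twist": [0, 0, 0]}
  ]
}}

```text
clock: 27.15
eef_pos: [600.8, 27.1, 85.9]
tcp_rot: [3.141, -0.001, 0.395]
contact_force: [0.6, -0.6, 0.4]
opening: 0.141
```

```bash
python3 - <<'E'
from h import *
p,d,c=shot('wrist','w16'); shot('side','s16'); to([600.06,25.47,80],.3962)
lidfit(p,d,c,102)
E
```

```text
tool shift mm (yaw now, no turn) x -1.3 y 1.2 z 5.8  | yaw now 0.3952 turn world 0.0010 -> twist z -0.0010 e [600.7  27.1  85.8] F [0.8 0.  1.7] op 0.142 t 27.25 q [ 0.04  0.46  1.79 -0.    0.9   1.22]
   if turned first: x -1.3 y 1.2
plate plane slope mrad along tubx 1.3 taby -1.5, z at centre 100.8
tub frame: y edges [-75.74750349  75.2656135 ] xmax 109.94566590458221
  x -20 y -76.3 76.2 mid -0.04
  x 0 y -76.4 76.4 mid -0.0
  x 20 y -76.3 75.9 mid -0.19
  x 40 y -76.5 76.1 mid -0.24
  x 60 y -76.6 76.4 mid -0.11
  far tab y [-18.1393144  17.4931797] mid -0.3230673506608639
  plate far edge at y -45 76.3
  plate far edge at y 45 76.3
  hole px [329.4  79.1] area 1167.0 world [685.6  61.  102. ] tubframe [92.6 -0.3]
```

View pics/w16.png

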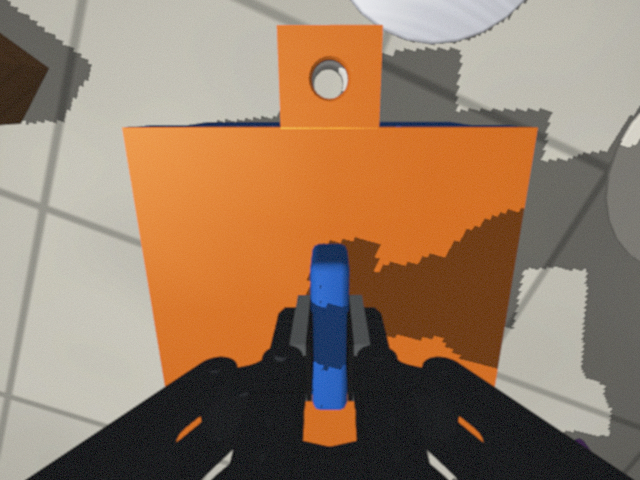

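Call:
{"api": "jog_arm", "payload": {
  "moves": [
    {"grip": 1, "translation": [0, 0, 0.001], "twist": [0, 0, 0]},
    {"grip": 1, "translation": [0, 0, 0.001], "twist": [0, 0, 0]},
    {"grip": 1, "translation": [0, 0, 0.001], "twist": [0, 0, 0]},
    {"grip": 1, "translation": [0, 0, 0], "twist": [0, 0, 0]}
  ]
}}

```text
clock: 27.58
eef_pos: [600.0, 27.1, 81.9]
tcp_rot: [-3.141, 0.001, 0.395]
contact_force: [1.1, 0.5, -5.8]
opening: 0.144
```

Call:
{"api": "jog_arm", "payload": {
  "moves": [
    {"grip": 1, "translation": [0, 0, 0.001], "twist": [0, 0, 0]},
    {"grip": 1, "translation": [0, 0, 0.001], "twist": [0, 0, 0]},
    {"grip": 1, "translation": [0, 0, 0.001], "twist": [0, 0, 0]},
    {"grip": 1, "translation": [0, 0, 0], "twist": [0, 0, 0]}
  ]
}}

```text
clock: 27.92
eef_pos: [599.7, 27.1, 78.7]
tcp_rot: [-3.141, 0.001, 0.395]
contact_force: [1.4, 0.1, -11.1]
opening: 0.142
```

Call:
{"api": "jog_arm", "payload": {
  "moves": [
    {"grip": 1, "translation": [0, 0, 0.001], "twist": [0, 0, 0]},
    {"grip": 1, "translation": [0, 0, 0.001], "twist": [0, 0, 0]},
    {"grip": 1, "translation": [0, 0, 0], "twist": [0, 0, 0]},
    {"grip": 1, "translation": [0, 0, 0], "twist": [0, 0, 0]}
  ]
}}

```text
clock: 28.25
eef_pos: [600.0, 27.1, 78.1]
tcp_rot: [-3.141, 0.001, 0.395]
contact_force: [-4.5, 0.2, 5.2]
opening: 0.138
```

```bash
python3 - <<'E'
from h import *
p,d,c=shot('wrist','w17'); shot('side','s17'); to([600.06,25.47,80],.3962)
lidfit(p,d,c,93)
E
```

```text
tool shift mm (yaw now, no turn) x -0.5 y 1.5 z -1.9  | yaw now 0.3951 turn world 0.0011 -> twist z -0.0011 e [599.9  27.1  78.1] F [-3.7  0.7  6.1] op 0.141 t 28.35 q [0.04 0.47 1.79 0.   0.88 1.22]
   if turned first: x -0.5 y 1.5
plate plane slope mrad along tubx -0.6 taby -0.4, z at centre 93.0
tub frame: y edges [-75.40002046  75.65297088] xmax 109.13303143921833
  x -20 y -75.8 76.3 mid 0.21
  x 0 y -76.2 76.5 mid 0.16
  x 20 y -76.0 76.3 mid 0.18
  x 40 y -76.4 76.3 mid -0.07
  x 60 y -76.5 76.4 mid -0.05
  far tab y [-17.76036643  17.84773898] mid 0.043686275133389074
  plate far edge at y -45 75.3
  plate far edge at y 45 75.3
  hole px [329.4  79. ] area 1165.0 world [684.8  61.   93. ] tubframe [91.9  0.1]
```

Call:
{"api": "jog_arm", "payload": {
  "moves": [
    {"grip": -0.4, "translation": [0, 0, 0], "twist": [0, 0, 0]},
    {"grip": -0.4, "translation": [0, 0, 0], "twist": [0, 0, 0]},
    {"grip": -0.4, "translation": [0, 0, 0], "twist": [0, 0, 0]},
    {"grip": -0.4, "translation": [0, 0, 0], "twist": [0, 0, 0]},
    {"grip": -0.4, "translation": [0, 0, -0.02], "twist": [0, 0, 0]},
    {"grip": -0.4, "translation": [0, 0, -0.03], "twist": [0, 0, 0]},
    {"grip": -0.4, "translation": [0, 0, -0.03], "twist": [0, 0, 0]},
    {"grip": -0.4, "translation": [0, 0, -0.03], "twist": [0, 0, 0]},
    {"grip": -0.4, "translation": [0, 0, -0.03], "twist": [0, 0, 0]}
  ]
}}

```text
clock: 29.1
eef_pos: [600.3, 27.1, 219.0]
tcp_rot: [3.142, -0.0, 0.395]
contact_force: [0.8, 0.5, 0.7]
opening: 0.699
```

Call:
{"api": "jog_arm", "payload": {
  "moves": [
    {"grip": -0.4, "translation": [-0.02, 0, 0], "twist": [0, 0, 0]},
    {"grip": -0.4, "translation": [-0.02, 0, 0], "twist": [0, 0, 0]},
    {"grip": -0.4, "translation": [0, 0, 0], "twist": [0, 0, 0]},
    {"grip": -0.4, "translation": [0, 0, 0], "twist": [0, 0, 0]}
  ]
}}

```text
clock: 29.43
eef_pos: [563.1, 11.4, 217.9]
tcp_rot: [3.141, -0.001, 0.395]
contact_force: [-0.4, -0.3, -0.2]
opening: 0.702
```

```bash
python3 - <<'E'
from h import *
p,d,c=shot('wrist','w18'); shot('side','s18')
to([620,260,200],.3962)
lidfit(p,d,c,93)
for u0,v0,u1,v1,n in ((300,0,360,120,'far'),):pass
E
```

```text
tool shift mm (yaw now, no turn) x 147.1 y -207.5 z 17.6  | yaw now 0.3950 turn world 0.0012 -> twist z -0.0012 e [564.1  11.8 217.6] F [ 0.5  0.4 -0.4] op 0.7 t 29.53 q [0.02 0.25 1.76 0.   1.13 1.19]
   if turned first: x 147.4 y -207.4
plate plane slope mrad along tubx -0.4 taby -0.2, z at centre 93.0
tub frame: y edges [-75.43003378  75.43818933] xmax 107.00780133603429
  x -20 y -75.6 76.2 mid 0.27
  x 0 y -75.8 75.9 mid 0.06
  x 20 y -76.1 75.7 mid -0.21
  x 40 y -76.0 75.9 mid -0.07
  x 60 y -76.0 75.8 mid -0.09
  far tab y [-17.92307698  17.72427223] mid -0.09940237773150251
  plate far edge at y -45 75.4
  plate far edge at y 45 75.4
  hole px [329.1 279.3] area 177.0 world [515.7  -9.8  93. ] tubframe [-91.4   0. ]
  hole px [328.9 168.4] area 2111.5 world [598.3  24.8  93. ] tubframe [-1.9  0.1]
  hole px [329.   26.1] area 358.0 world [684.5  60.7  93. ] tubframe [91.5 -0.1]
```

View pics/w18.png

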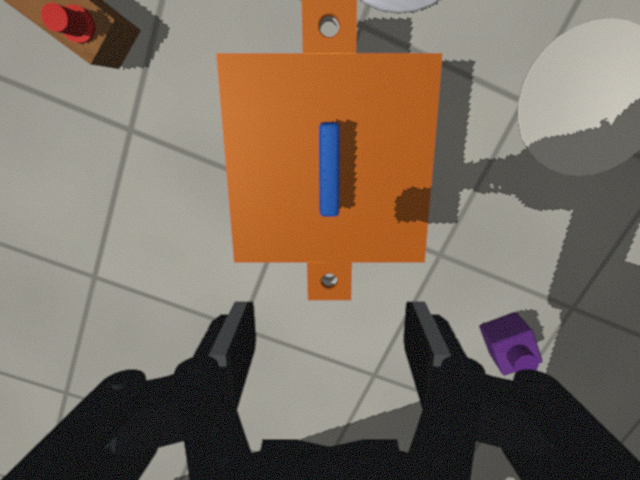

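View pics/s18.png

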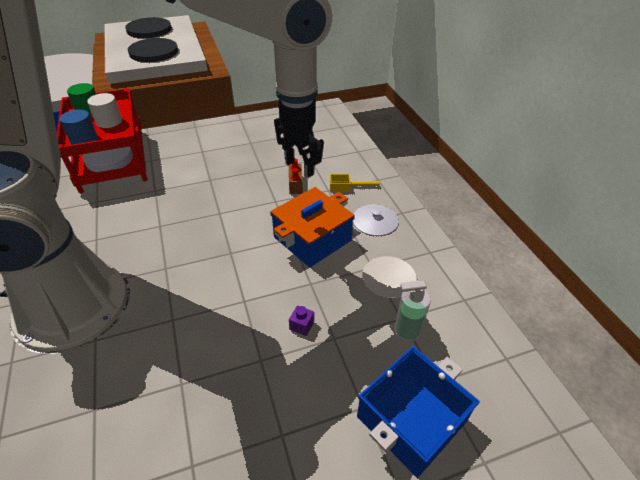

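Call:
{"api": "jog_arm", "payload": {
  "moves": [
    {"grip": 0.05, "translation": [0.0221, -0.0314, 0.003], "twist": [0, 0, 0]},
    {"grip": 0.05, "translation": [0.0221, -0.0314, 0.003], "twist": [0, 0, 0]},
    {"grip": 0.05, "translation": [0.0221, -0.0314, 0.003], "twist": [0, 0, 0]},
    {"grip": 0.05, "translation": [0.0221, -0.0314, 0.003], "twist": [0, 0, 0]},
    {"grip": 0.05, "translation": [0.0221, -0.0314, 0.003], "twist": [0, 0, 0]},
    {"grip": 0.05, "translation": [0.0221, -0.0314, 0.003], "twist": [0, 0, 0]}
  ]
}}

```text
clock: 30.03
eef_pos: [614.0, 239.1, 198.9]
tcp_rot: [-3.142, 0.0, 0.395]
contact_force: [1.1, 0.5, 1.1]
opening: 0.475
```

Call:
{"api": "jog_arm", "payload": {
  "moves": [
    {"grip": 0.05, "translation": [0, 0, 0], "twist": [0, 0, -0.1144]},
    {"grip": 0.05, "translation": [0, 0, 0], "twist": [0, 0, -0.1144]},
    {"grip": 0.05, "translation": [0, 0, 0], "twist": [0, 0, -0.1144]},
    {"grip": 0.05, "translation": [0, 0, 0], "twist": [0, 0, -0.1144]},
    {"grip": 0.05, "translation": [0, 0, 0], "twist": [0, 0, -0.1144]},
    {"grip": 0.05, "translation": [0, 0, 0], "twist": [0, 0, -0.1144]},
    {"grip": 0.05, "translation": [0, 0, 0], "twist": [0, 0, -0.1144]},
    {"grip": 0.05, "translation": [0, 0, 0], "twist": [0, 0, -0.1144]},
    {"grip": 0.05, "translation": [0, 0, 0], "twist": [0, 0, 0]},
    {"grip": 0.05, "translation": [0, 0, 0], "twist": [0, 0, 0]}
  ]
}}

```text
clock: 30.87
eef_pos: [613.6, 237.0, 199.1]
tcp_rot: [-3.141, 0.0, 1.307]
contact_force: [0.7, 0.5, 0.3]
opening: 0.476
```

```bash
cat >> h.py <<'E'
def pins(p,d,c,zt=73,lo=60):
    H=hsv(p).astype(int); W=cloud(d,c)
    m=(((H[...,0]<5)|(H[...,0]>172))&(H[...,1]>140)&(H[...,2]>60)&(abs(W[...,2]-zt)<3)).astype(np.uint8)
    k,l,st,ce=cv2.connectedComponentsWithStats(m)
    for i in range(1,k):
        if st[i,4]>60:
            P=W[l==i]; q=cv2.minEnclosingCircle(P[:,:2].astype(np.float32)); cn=max(cv2.findContours((l==i).astype(np.uint8),cv2.RETR_EXTERNAL,cv2.CHAIN_APPROX_NONE)[0],key=cv2.contourArea)
            R=ray(cn[:,0],c,zt)[:,:2].astype(np.float32); e=cv2.fitEllipse(R)
            print('red top px',ce[i].round(1),st[i,4],'z',P[:,2].mean().round(1),'circle',np.round(q[0],1),round(q[1],1),'ell',np.round(e[0],1),np.round(e[1],1))
E
python3 - <<'E'
from h import *
p,d,c=shot('wrist','w19'); to([614,237,150],1.31); pins(p,d,c)
E
```

```text
tool shift mm (yaw now, no turn) x 0.2 y 0.4 z 49.2  | yaw now 1.3066 turn world 0.0034 -> twist z -0.0034 e [613.5 236.9 199.2] F [-0.2 -0.3  0.8] op 0.47 t 30.92 q [0.37 0.41 1.57 0.   1.16 0.63]
   if turned first: x 0.2 y 0.4
red top px [333.7 140.5] 500 z 73.0 circle [632.5 289.8] 9.0 ell [632.5 289.9] [17.3 17.6]
red top px [333.2 207.2] 431 z 72.9 circle [619.3 241.9] 9.0 ell [619.3 242.1] [17.3 17.8]
```

View pics/w19.png

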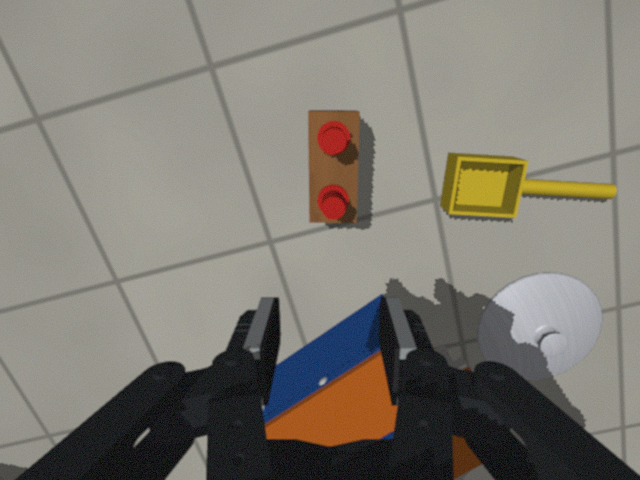

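Call:
{"api": "jog_arm", "payload": {
  "moves": [
    {"grip": 0.05, "translation": [0.0064, 0.0043, 0.01], "twist": [0, 0, 0]},
    {"grip": 0.05, "translation": [0, 0, 0.03], "twist": [0, 0, 0]},
    {"grip": 0.05, "translation": [0, 0, 0.03], "twist": [0, 0, 0]},
    {"grip": 0.05, "translation": [0, 0, 0.03], "twist": [0, 0, 0]},
    {"grip": 0.05, "translation": [0, 0, 0.02], "twist": [0, 0, 0]},
    {"grip": 0.05, "translation": [0, 0, 0], "twist": [0, 0, 0]},
    {"grip": 0.05, "translation": [0, 0, 0], "twist": [0, 0, 0]},
    {"grip": 0.05, "translation": [0, 0, 0], "twist": [0, 0, 0]}
  ]
}}

```text
clock: 31.58
eef_pos: [620.1, 242.2, 80.5]
tcp_rot: [3.14, -0.001, 1.31]
contact_force: [0.8, 0.0, 0.3]
opening: 0.476
```

```bash
python3 - <<'E'
from h import *
p,d,c=shot('wrist','w20'); to([619.3,242,31],1.307); pins(p,d,c)
E
```

```text
tool shift mm (yaw now, no turn) x -0.6 y -1.0 z 50.2  | yaw now 1.3097 turn world -0.0027 -> twist z 0.0027 e [620.4 242.3  81.2] F [ 0.4  0.5 -0.4] op 0.472 t 31.63 q [0.37 0.55 1.64 0.   0.95 0.63]
   if turned first: x -0.6 y -1.0
red top px [325.6 180.5] 1305 z 73.0 circle [632.6 289.9] 9.1 ell [632.6 290.2] [17.5 17.8]
red top px [325.1 282.6] 1024 z 72.9 circle [619.  241.9] 9.3 ell [619.5 242.5] [17.5 18.2]
```

View pics/w20.png

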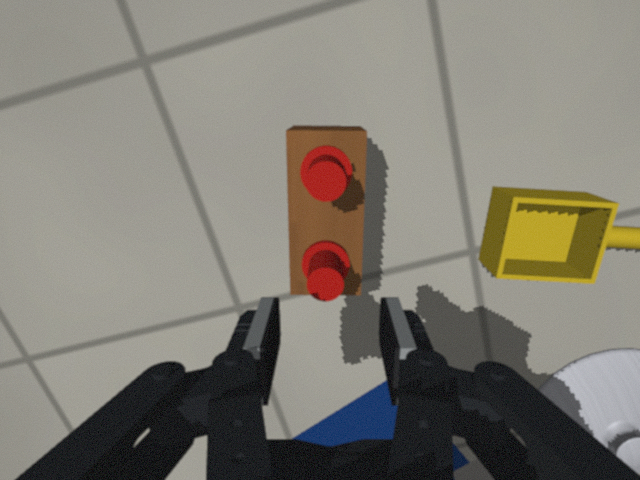

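Call:
{"api": "jog_arm", "payload": {
  "moves": [
    {"grip": 0.05, "translation": [-0.0005, -0.001, 0.02], "twist": [0, 0, 0]},
    {"grip": 0.05, "translation": [0, 0, 0.02], "twist": [0, 0, 0]},
    {"grip": 0.05, "translation": [0, 0, 0.01], "twist": [0, 0, 0]},
    {"grip": 0.05, "translation": [0, 0, 0], "twist": [0, 0, 0]},
    {"grip": 0.05, "translation": [0, 0, 0], "twist": [0, 0, 0]}
  ]
}}

```text
clock: 32.05
eef_pos: [618.4, 241.7, 30.3]
tcp_rot: [3.141, -0.0, 1.31]
contact_force: [0.2, 0.5, -0.0]
opening: 0.479
```

Call:
{"api": "jog_arm", "payload": {
  "moves": [
    {"grip": 1, "translation": [0, 0, 0], "twist": [0, 0, 0]},
    {"grip": 1, "translation": [0, 0, 0], "twist": [0, 0, 0]},
    {"grip": 1, "translation": [0, 0, 0], "twist": [0, 0, 0]},
    {"grip": 1, "translation": [0, 0, 0], "twist": [0, 0, 0]},
    {"grip": 1, "translation": [0, 0, 0], "twist": [0, 0, 0]},
    {"grip": 1, "translation": [0, 0, 0], "twist": [0, 0, 0]}
  ],
  "squeeze": 60
}}

```text
clock: 32.55
eef_pos: [619.1, 241.9, 31.3]
tcp_rot: [3.14, -0.001, 1.31]
contact_force: [0.1, -0.7, 5.8]
opening: 0.18
```

Call:
{"api": "jog_arm", "payload": {
  "moves": [
    {"grip": 1, "translation": [0, 0, -0.005], "twist": [0, 0, 0]},
    {"grip": 1, "translation": [0, 0, -0.015], "twist": [0, 0, 0]},
    {"grip": 1, "translation": [0, 0, -0.02], "twist": [0, 0, 0]},
    {"grip": 1, "translation": [0, 0, -0.03], "twist": [0, 0, 0]},
    {"grip": 1, "translation": [0, 0, -0.03], "twist": [0, 0, 0]},
    {"grip": 1, "translation": [0, 0, -0.03], "twist": [0, 0, 0]},
    {"grip": 1, "translation": [0, 0, 0], "twist": [0, 0, 0]}
  ]
}}

```text
clock: 33.13
eef_pos: [621.4, 242.8, 166.9]
tcp_rot: [3.134, -0.006, 1.31]
contact_force: [1.5, 0.6, -0.2]
opening: 0.186
```

Call:
{"api": "jog_arm", "payload": {
  "moves": [
    {"grip": 1, "translation": [-0.0263, 0.0183, 0], "twist": [0, 0, 0]},
    {"grip": 1, "translation": [-0.0263, 0.0183, 0], "twist": [0, 0, 0]},
    {"grip": 1, "translation": [-0.0263, 0.0183, 0], "twist": [0, 0, 0]},
    {"grip": 1, "translation": [-0.0263, 0.0183, 0], "twist": [0, 0, 0]},
    {"grip": 1, "translation": [-0.0263, 0.0183, 0], "twist": [0, 0, 0]},
    {"grip": 1, "translation": [-0.0263, 0.0183, 0], "twist": [0, 0, 0]},
    {"grip": 1, "translation": [0, 0, 0], "twist": [0, 0, 0]},
    {"grip": 1, "translation": [0, 0, 0], "twist": [0, 0, 0]},
    {"grip": 1, "translation": [0, 0, 0], "twist": [0, 0, 0]}
  ]
}}

```text
clock: 33.88
eef_pos: [683.1, 60.9, 159.5]
tcp_rot: [-3.141, -0.0, 1.31]
contact_force: [-0.4, 0.2, -0.4]
opening: 0.186
```

```bash
python3 - <<'E'
from h import *
p,d,c=shot('wrist','w21'); shot('side','s21'); to([684.8,61,79],1.31); pins(p,d,c,zt=160+42)
print(proj([[684.8,61,93]],c))
E
```

```text
tool shift mm (yaw now, no turn) x -0.3 y 1.9 z 80.6  | yaw now 1.3113 turn world -0.0013 -> twist z 0.0013 e [683.   61.8 159.6] F [ 0.3  0.3 -0.7] op 0.186 t 33.98 q [0.09 0.49 1.54 0.   1.11 0.35]
   if turned first: x -0.3 y 1.9
red top px [329.8 340. ] 1664 z 201.1 circle [684.8  61. ] 9.5 ell [685.   61.9] [16.8 18.5]
[[329.71591108 240.85933234]]
```

View pics/w21.png

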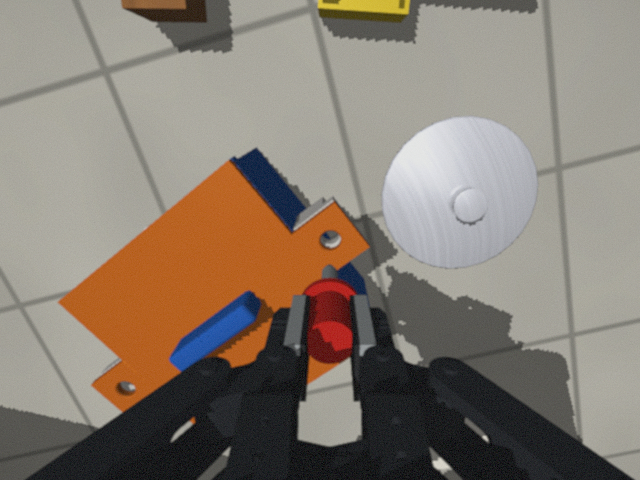

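View pics/s21.png

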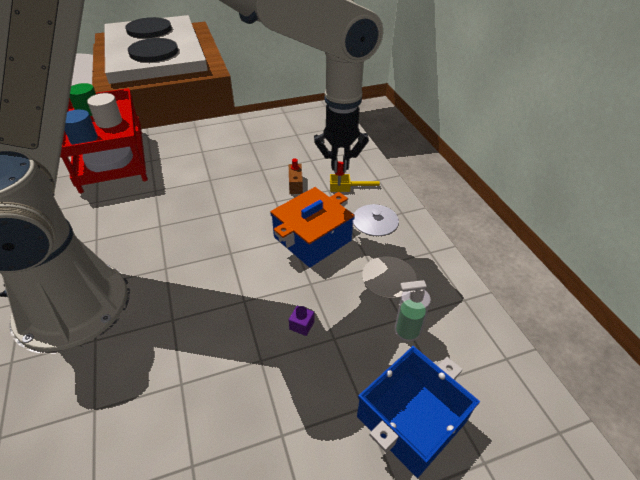

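```bash
python3 - <<'E'
from h import *
p,d,c=load('pics/w21.npz'); W=cloud(d,c)
print(proj([[684.9,61.4,133],[684.9,61.4,173]],c))
for v in range(262,282,2): print(v,[np.round(W[v,u],0).tolist() for u in (324,329,334)],p[v,329])
cv2.imwrite('pics/z21.png',cv2.resize(p[215:375,260:400,::-1],None,fx=3.7,fy=3.7,interpolation=cv2.INTER_CUBIC))
E
```

```text
[[329.72834978 265.65562512]
 [329.76079013 302.54227352]]
262 [[678.0, 48.0, 94.0], [681.0, 47.0, 92.0], [684.0, 47.0, 93.0]] [185  97  34]
264 [[677.0, 47.0, 93.0], [685.0, 63.0, 134.0], [683.0, 45.0, 94.0]] [135  84  57]
266 [[677.0, 46.0, 93.0], [685.0, 65.0, 141.0], [683.0, 44.0, 94.0]] [79 84 86]
268 [[683.0, 64.0, 140.0], [685.0, 65.0, 143.0], [688.0, 63.0, 141.0]] [85 87 93]
270 [[683.0, 64.0, 143.0], [685.0, 64.0, 144.0], [706.0, 140.0, 323.0]] [88 89 93]
272 [[683.0, 64.0, 146.0], [685.0, 64.0, 147.0], [687.0, 63.0, 146.0]] [86 89 93]
274 [[683.0, 65.0, 149.0], [685.0, 64.0, 149.0], [687.0, 63.0, 148.0]] [88 88 89]
276 [[683.0, 64.0, 150.0], [685.0, 65.0, 153.0], [687.0, 63.0, 151.0]] [89 88 88]
278 [[685.0, 73.0, 172.0], [688.0, 73.0, 173.0], [690.0, 73.0, 174.0]] [108  45  42]
280 [[686.0, 73.0, 175.0], [688.0, 73.0, 177.0], [690.0, 72.0, 175.0]] [118  24  22]
```

View pics/z21.png

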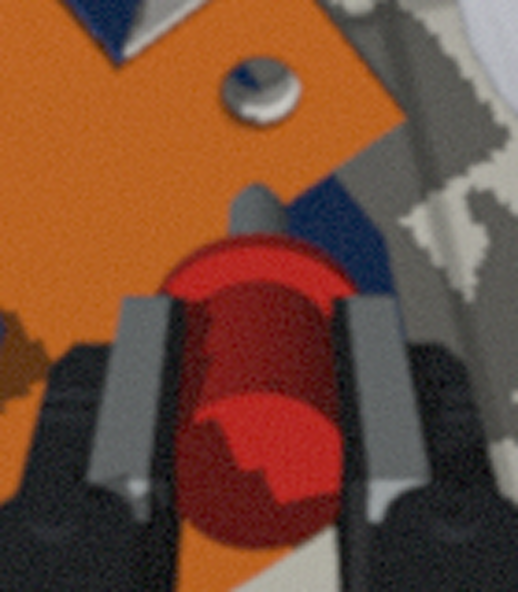

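Call:
{"api": "jog_arm", "payload": {
  "moves": [
    {"grip": 1, "translation": [0, 0, 0.01], "twist": [0, 0, 0]},
    {"grip": 1, "translation": [0, 0, 0.015], "twist": [0, 0, 0]},
    {"grip": 1, "translation": [0, 0, 0.009], "twist": [0, 0, 0]},
    {"grip": 1, "translation": [0, 0, 0], "twist": [0, 0, 0]},
    {"grip": 1, "translation": [0, 0, 0], "twist": [0, 0, 0]},
    {"grip": 1, "translation": [0, 0, 0], "twist": [0, 0, 0]}
  ]
}}

```text
clock: 34.48
eef_pos: [683.7, 61.1, 125.9]
tcp_rot: [3.141, -0.0, 1.311]
contact_force: [0.3, 0.1, -0.0]
opening: 0.189
```

```bash
python3 - <<'E'
from h import *
p,d,c=shot('wrist','w22'); to([684.8,61,79],1.31); W=cloud(d,c)
pins(p,d,c,zt=167)
print(proj([[684.8,61,93]],c), proj([[684.8,61,99]],c))
for v in range(250,282,3): print(v,[np.round(W[v,u],0).tolist() for u in (324,329,334)],p[v,329])
cv2.imwrite('pics/z22.png',cv2.resize(p[215:375,260:400,::-1],None,fx=3.7,fy=3.7,interpolation=cv2.INTER_CUBIC))
E
```

```text
tool shift mm (yaw now, no turn) x 0.3 y 0.9 z 47.2  | yaw now 1.3106 turn world -0.0006 -> twist z 0.0006 e [683.9  61.  126.2] F [-0.1  0.1 -0.2] op 0.187 t 34.53 q [0.09 0.53 1.56 0.   1.05 0.35]
   if turned first: x 0.3 y 0.9
red top px [329.5 339.4] 1738 z 167.3 circle [685.3  61. ] 9.7 ell [685.2  61.5] [16.7 19.9]
[[328.87227452 262.229789  ]] [[328.86107092 266.64041425]]
250 [[684.0, 69.0, 94.0], [687.0, 68.0, 93.0], [689.0, 67.0, 94.0]] [123  78  55]
253 [[675.0, 39.0, 19.0], [677.0, 33.0, 5.0], [685.0, 47.0, 46.0]] [37 48 74]
256 [[675.0, 38.0, 22.0], [681.0, 46.0, 45.0], [685.0, 47.0, 51.0]] [73 73 77]
259 [[681.0, 57.0, 76.0], [683.0, 55.0, 74.0], [686.0, 56.0, 77.0]] [96 93 90]
262 [[681.0, 56.0, 79.0], [683.0, 56.0, 79.0], [686.0, 56.0, 81.0]] [120 119 117]
265 [[681.0, 56.0, 83.0], [686.0, 64.0, 104.0], [686.0, 54.0, 82.0]] [80 81 81]
268 [[683.0, 64.0, 107.0], [686.0, 65.0, 109.0], [688.0, 63.0, 108.0]] [88 89 90]
271 [[683.0, 64.0, 110.0], [686.0, 65.0, 113.0], [688.0, 63.0, 111.0]] [87 89 90]
274 [[683.0, 64.0, 114.0], [686.0, 65.0, 117.0], [688.0, 64.0, 116.0]] [81 85 88]
277 [[683.0, 64.0, 118.0], [686.0, 64.0, 119.0], [688.0, 63.0, 118.0]] [97 78 80]
280 [[686.0, 74.0, 142.0], [688.0, 73.0, 142.0], [690.0, 72.0, 141.0]] [114  10  10]
```

View pics/z22.png

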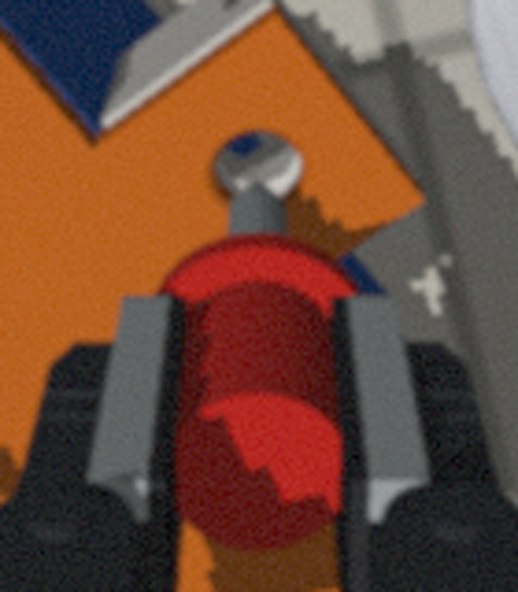

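Call:
{"api": "jog_arm", "payload": {
  "moves": [
    {"grip": 1, "translation": [0, -0.0005, 0.006], "twist": [0, 0, 0]},
    {"grip": 1, "translation": [0, 0, 0.006], "twist": [0, 0, 0]},
    {"grip": 1, "translation": [0, 0, 0.006], "twist": [0, 0, 0]},
    {"grip": 1, "translation": [0, 0, 0.004], "twist": [0, 0, 0]},
    {"grip": 1, "translation": [0, 0, 0], "twist": [0, 0, 0]}
  ]
}}

```text
clock: 34.95
eef_pos: [682.1, 60.7, 102.1]
tcp_rot: [-3.14, 0.001, 1.31]
contact_force: [-0.5, 0.7, -0.9]
opening: 0.184
```

Call:
{"api": "jog_arm", "payload": {
  "moves": [
    {"grip": 1, "translation": [0, 0, 0.006], "twist": [0, 0, 0]},
    {"grip": 1, "translation": [0, 0, 0.006], "twist": [0, 0, 0]},
    {"grip": 1, "translation": [0, 0, 0.006], "twist": [0, 0, 0]},
    {"grip": 1, "translation": [0, 0, 0.004], "twist": [0, 0, 0]},
    {"grip": 1, "translation": [0, 0, 0], "twist": [0, 0, 0]}
  ]
}}

```text
clock: 35.37
eef_pos: [682.2, 60.7, 80.2]
tcp_rot: [-3.14, 0.001, 1.31]
contact_force: [-0.5, -1.0, 0.2]
opening: 0.188
```

Call:
{"api": "jog_arm", "payload": {
  "moves": [
    {"grip": 1, "translation": [0, 0, 0.001], "twist": [0, 0, 0]},
    {"grip": 1, "translation": [0, 0, 0], "twist": [0, 0, 0]},
    {"grip": 1, "translation": [0, 0, 0], "twist": [0, 0, 0]}
  ]
}}

```text
clock: 35.62
eef_pos: [683.1, 60.9, 80.8]
tcp_rot: [3.141, -0.0, 1.31]
contact_force: [-0.2, 1.0, -0.2]
opening: 0.186
```

Call:
{"api": "jog_arm", "payload": {
  "moves": [
    {"grip": 0.05, "translation": [0, 0, 0], "twist": [0, 0, 0]},
    {"grip": 0.05, "translation": [0, 0, 0], "twist": [0, 0, 0]},
    {"grip": 0.05, "translation": [0, 0, 0], "twist": [0, 0, 0]},
    {"grip": 0.05, "translation": [0, 0, 0], "twist": [0, 0, 0]},
    {"grip": 0.05, "translation": [0, 0, -0.01], "twist": [0, 0, 0]},
    {"grip": 0.05, "translation": [0, 0, -0.03], "twist": [0, 0, 0]},
    {"grip": 0.05, "translation": [0, 0, -0.03], "twist": [0, 0, 0]},
    {"grip": 0.05, "translation": [0, 0, -0.03], "twist": [0, 0, 0]},
    {"grip": 0.05, "translation": [0, 0, 0], "twist": [0, 0, 0]}
  ]
}}

```text
clock: 36.37
eef_pos: [686.6, 61.2, 188.3]
tcp_rot: [3.132, -0.003, 1.31]
contact_force: [0.3, 0.2, 0.6]
opening: 0.477
```

```bash
python3 - <<'E'
from h import *
p,d,c=shot('wrist','w23'); to([632.5,289.9,150],1.307); pins(p,d,c,zt=121)
E
```

```text
tool shift mm (yaw now, no turn) x 207.4 y -110.1 z 35.5  | yaw now 1.3104 turn world -0.0034 -> twist z 0.0034 e [685.5  61.1 185.5] F [-0.8 -0.1 -0.6] op 0.474 t 36.42 q [ 0.09  0.47  1.52 -0.    1.15  0.35]
   if turned first: x 207.1 y -110.8
red top px [323.4 242.3] 620 z 120.9 circle [684.7  60.5] 9.0 ell [684.8  61. ] [17.  18.1]
```

View pics/w23.png

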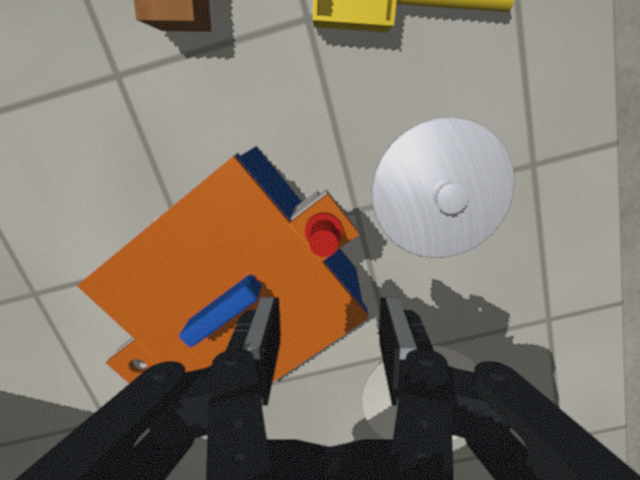

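Call:
{"api": "jog_arm", "payload": {
  "moves": [
    {"grip": 0.05, "translation": [0.0296, -0.0158, 0], "twist": [0, 0, 0]},
    {"grip": 0.05, "translation": [0.0296, -0.0158, 0], "twist": [0, 0, 0]},
    {"grip": 0.05, "translation": [0.0296, -0.0158, 0], "twist": [0, 0, 0]},
    {"grip": 0.05, "translation": [0.0296, -0.0158, 0], "twist": [0, 0, 0]},
    {"grip": 0.05, "translation": [0.0296, -0.0158, 0], "twist": [0, 0, 0]},
    {"grip": 0.05, "translation": [0.0296, -0.0158, 0], "twist": [0, 0, 0]},
    {"grip": 0.05, "translation": [0.0296, -0.0158, 0], "twist": [0, 0, 0]},
    {"grip": 0.05, "translation": [0, 0, 0], "twist": [0, 0, 0]}
  ]
}}

```text
clock: 37.08
eef_pos: [627.4, 295.0, 180.1]
tcp_rot: [-3.14, -0.001, 1.314]
contact_force: [0.2, -1.6, 0.6]
opening: 0.474
```

Call:
{"api": "jog_arm", "payload": {
  "moves": [
    {"grip": 0.05, "translation": [0, 0, 0.03], "twist": [0, 0, 0]},
    {"grip": 0.05, "translation": [0, 0, 0.03], "twist": [0, 0, 0]},
    {"grip": 0.05, "translation": [0, 0, 0.03], "twist": [0, 0, 0]},
    {"grip": 0.05, "translation": [0, 0, 0.01], "twist": [0, 0, 0]},
    {"grip": 0.05, "translation": [0, 0, 0], "twist": [0, 0, 0]},
    {"grip": 0.05, "translation": [0, 0, 0], "twist": [0, 0, 0]},
    {"grip": 0.05, "translation": [0, 0, 0], "twist": [0, 0, 0]}
  ]
}}

```text
clock: 37.67
eef_pos: [630.7, 289.9, 82.4]
tcp_rot: [3.14, -0.002, 1.31]
contact_force: [0.2, -0.3, 0.8]
opening: 0.476
```

```bash
python3 - <<'E'
from h import *
p,d,c=shot('wrist','w24'); to([632.5,289.9,31],1.307); pins(p,d,c)
E
```

```text
tool shift mm (yaw now, no turn) x 0.4 y 1.6 z 51.7  | yaw now 1.3102 turn world -0.0032 -> twist z 0.0032 e [630.8 290.   82.7] F [ 0.8 -0.2  0.5] op 0.477 t 37.72 q [ 0.43  0.58  1.57 -0.    0.98  0.69]
   if turned first: x 0.4 y 1.6
red top px [330.1 278.9] 1046 z 73.0 circle [632.3 290.1] 9.4 ell [632.7 290.5] [17.4 18.7]
```

View pics/w24.png

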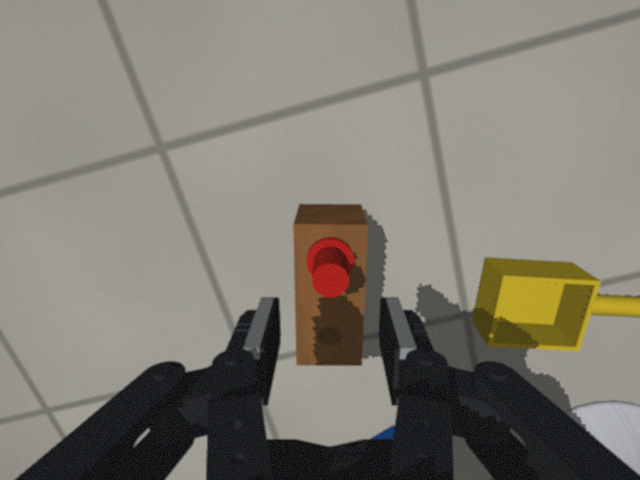

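Call:
{"api": "jog_arm", "payload": {
  "moves": [
    {"grip": 0.05, "translation": [0.0003, 0.0008, 0.02], "twist": [0, 0, 0]},
    {"grip": 0.05, "translation": [0, 0, 0.02], "twist": [0, 0, 0]},
    {"grip": 0.05, "translation": [0, 0, 0.011], "twist": [0, 0, 0]},
    {"grip": 0.05, "translation": [0, 0, 0], "twist": [0, 0, 0]},
    {"grip": 0.05, "translation": [0, 0, 0], "twist": [0, 0, 0]}
  ]
}}

```text
clock: 38.13
eef_pos: [630.5, 289.7, 30.2]
tcp_rot: [3.142, -0.0, 1.31]
contact_force: [0.0, -0.4, 0.4]
opening: 0.471
```

Call:
{"api": "jog_arm", "payload": {
  "moves": [
    {"grip": 1, "translation": [0, 0, 0], "twist": [0, 0, 0]},
    {"grip": 1, "translation": [0, 0, 0], "twist": [0, 0, 0]},
    {"grip": 1, "translation": [0, 0, 0], "twist": [0, 0, 0]},
    {"grip": 1, "translation": [0, 0, 0], "twist": [0, 0, 0]},
    {"grip": 1, "translation": [0, 0, 0], "twist": [0, 0, 0]},
    {"grip": 1, "translation": [0, 0, 0], "twist": [0, 0, 0]}
  ],
  "squeeze": 60
}}

```text
clock: 38.63
eef_pos: [631.4, 290.1, 31.3]
tcp_rot: [3.14, -0.002, 1.31]
contact_force: [-0.4, -0.8, 7.0]
opening: 0.184
```

Call:
{"api": "jog_arm", "payload": {
  "moves": [
    {"grip": 1, "translation": [0, 0, -0.005], "twist": [0, 0, 0]},
    {"grip": 1, "translation": [0, 0, -0.015], "twist": [0, 0, 0]},
    {"grip": 1, "translation": [0, 0, -0.02], "twist": [0, 0, 0]},
    {"grip": 1, "translation": [0, 0, -0.03], "twist": [0, 0, 0]},
    {"grip": 1, "translation": [0, 0, -0.03], "twist": [0, 0, 0]},
    {"grip": 1, "translation": [0, 0, -0.03], "twist": [0, 0, 0]},
    {"grip": 1, "translation": [0, 0, 0], "twist": [0, 0, 0]},
    {"grip": 1, "translation": [0, 0, 0], "twist": [0, 0, 0]}
  ]
}}

```text
clock: 39.3
eef_pos: [631.7, 290.3, 163.2]
tcp_rot: [3.138, -0.003, 1.31]
contact_force: [-0.2, -0.1, -1.2]
opening: 0.187
```

```bash
python3 - <<'E'
from h import *
to([515.4,-9.9,160],1.307)
E
```

```text
tool shift mm (yaw now, no turn) x -320.0 y -35.2 z 3.2  | yaw now 1.3105 turn world -0.0035 -> twist z 0.0035 e [631.7 290.3 163.2] F [-0.2 -0.1 -1.2] op 0.187 t 39.3 q [ 0.43  0.5   1.52 -0.    1.12  0.69]
   if turned first: x -320.1 y -34.0
```

Call:
{"api": "jog_arm", "payload": {
  "moves": [
    {"grip": 1, "translation": [-0.0355, -0.0039, 0], "twist": [0, 0, 0]},
    {"grip": 1, "translation": [-0.0355, -0.0039, 0], "twist": [0, 0, 0]},
    {"grip": 1, "translation": [-0.0355, -0.0039, 0], "twist": [0, 0, 0]},
    {"grip": 1, "translation": [-0.0355, -0.0039, 0], "twist": [0, 0, 0]},
    {"grip": 1, "translation": [-0.0355, -0.0039, 0], "twist": [0, 0, 0]},
    {"grip": 1, "translation": [-0.0355, -0.0039, 0], "twist": [0, 0, 0]},
    {"grip": 1, "translation": [-0.0355, -0.0039, 0], "twist": [0, 0, 0]},
    {"grip": 1, "translation": [-0.0355, -0.0039, 0], "twist": [0, 0, 0]},
    {"grip": 1, "translation": [-0.0355, -0.0039, 0], "twist": [0, 0, 0]},
    {"grip": 1, "translation": [0, 0, 0], "twist": [0, 0, 0]}
  ]
}}

```text
clock: 40.13
eef_pos: [510.4, -14.4, 158.6]
tcp_rot: [-3.138, 0.003, 1.308]
contact_force: [-1.0, 0.4, -0.1]
opening: 0.187
```

Call:
{"api": "jog_arm", "payload": {
  "moves": [
    {"grip": 1, "translation": [0, 0, 0], "twist": [0, 0, 0]},
    {"grip": 1, "translation": [0, 0, 0.01], "twist": [0, 0, 0]},
    {"grip": 1, "translation": [0, 0, 0.01], "twist": [0, 0, 0]},
    {"grip": 1, "translation": [0, 0, 0.008], "twist": [0, 0, 0]},
    {"grip": 1, "translation": [0, 0, 0], "twist": [0, 0, 0]},
    {"grip": 1, "translation": [0, 0, 0], "twist": [0, 0, 0]},
    {"grip": 1, "translation": [0, 0, 0], "twist": [0, 0, 0]},
    {"grip": 1, "translation": [0, 0, 0], "twist": [0, 0, 0]}
  ]
}}

```text
clock: 40.8
eef_pos: [514.4, -9.8, 131.7]
tcp_rot: [3.141, -0.0, 1.311]
contact_force: [0.2, -0.1, 0.3]
opening: 0.18
```

```bash
cat >> h.py <<'E'
def shank(p,d,c,z0,z1):
    W=cloud(d,c); m=(W[...,2]>z0)&(W[...,2]<z1)&(np.ptp(p.astype(int),axis=2)<25)&(d<260)&(d>0); m[:,:300]=0;m[:,360:]=0; m[320:]=0
    P=W[m]; 
    if len(P)<10: print('no shank'); return
    print('shank pts',len(P),'mean',P.mean(0).round(1),'x rng',np.percentile(P[:,0],[2,98]).round(1),'zmin',P[:,2].min().round(1))
    O=(-c['R'].T@c['t'])[:2]; v=P[:,:2].mean(0)-O; v/=np.linalg.norm(v); print('  axis est',(P[:,:2].mean(0)+v*4*0.8).round(1))
E
python3 - <<'E'
from h import *
p,d,c=shot('wrist','w25'); to([515.4,-9.9,79],1.307); 
s=float(__import__('rig').r.sense()['eef_pos'][2]); pins(p,d,c,zt=s+41.6); shank(p,d,c,s-20,s+10)
print(proj([[515.4,-9.9,93]],c))
cv2.imwrite('pics/z25.png',cv2.resize(p[215:375,260:400,::-1],None,fx=3.7,fy=3.7,interpolation=cv2.INTER_CUBIC))
p,d,c=load('pics/w22.npz'); print('w22:');shank(p,d,c,103,133)
E
```

```text
tool shift mm (yaw now, no turn) x 0.2 y 0.9 z 52.9  | yaw now 1.3108 turn world -0.0038 -> twist z 0.0038 e [514.5  -9.8 131.9] F [ 0.2 -0.2 -0.9] op 0.184 t 40.85 q [-0.02  0.28  1.94  0.    0.92  0.24]
   if turned first: x 0.2 y 0.9
red top px [329.5 338.7] 1697 z 173.3 circle [515.9  -9.6] 9.9 ell [516.2  -8.7] [16.8 19.2]
shank pts 142 mean [516.8  -6.6 118.5] x rng [513.4 519.6] zmin 112.1
  axis est [516.   -9.7]
[[328.58359328 258.31422586]]
w22:
shank pts 158 mean [685.9  63.9 112.3] x rng [682.5 688.7] zmin 103.0
  axis est [685.   60.8]
```

View pics/w25.png

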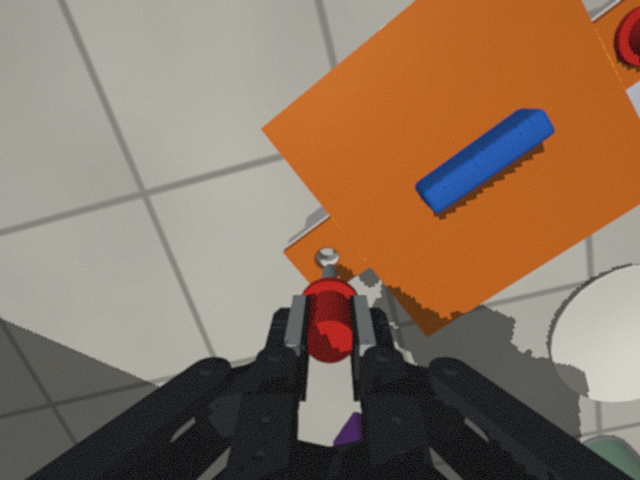

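View pics/z25.png

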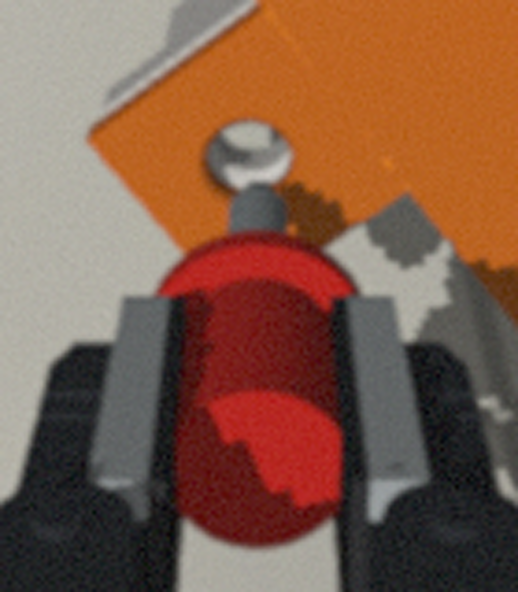

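Call:
{"api": "jog_arm", "payload": {
  "moves": [
    {"grip": 1, "translation": [0, -0.001, 0.004], "twist": [0, 0, 0]},
    {"grip": 1, "translation": [0, 0, 0.004], "twist": [0, 0, 0]},
    {"grip": 1, "translation": [0, 0, 0], "twist": [0, 0, 0]},
    {"grip": 1, "translation": [0, 0, 0], "twist": [0, 0, 0]},
    {"grip": 1, "translation": [0, 0, 0], "twist": [0, 0, 0]}
  ]
}}

```text
clock: 41.27
eef_pos: [513.1, -9.8, 123.6]
tcp_rot: [-3.142, 0.0, 1.31]
contact_force: [-0.1, -0.5, -0.5]
opening: 0.18
```

```bash
python3 - <<'E'
from h import *
p,d,c=shot('wrist','w26'); to([515.4,-9.9,79],1.307); 
s=float(__import__('rig').r.sense()['eef_pos'][2]); pins(p,d,c,zt=s+41.6); shank(p,d,c,s-20,s+10)
print(proj([[515.4,-9.9,93]],c))
cv2.imwrite('pics/z26.png',cv2.resize(p[215:375,260:400,::-1],None,fx=3.7,fy=3.7,interpolation=cv2.INTER_CUBIC))
E
```

```text
tool shift mm (yaw now, no turn) x 0.5 y 2.1 z 44.6  | yaw now 1.3103 turn world -0.0033 -> twist z 0.0033 e [513.2  -9.9 123.6] F [-0.4 -0.1 -0.5] op 0.187 t 41.32 q [-0.02  0.29  1.95 -0.    0.9   0.24]
   if turned first: x 0.5 y 2.1
red top px [329.5 338.7] 1697 z 165.1 circle [514.6  -9.4] 9.5 ell [514.9  -8.8] [16.8 19. ]
shank pts 146 mean [515.3  -6.7 110.3] x rng [511.3 518.2] zmin 103.7
  axis est [514.5  -9.8]
[[330.89898493 263.35512145]]
```

View pics/z26.png

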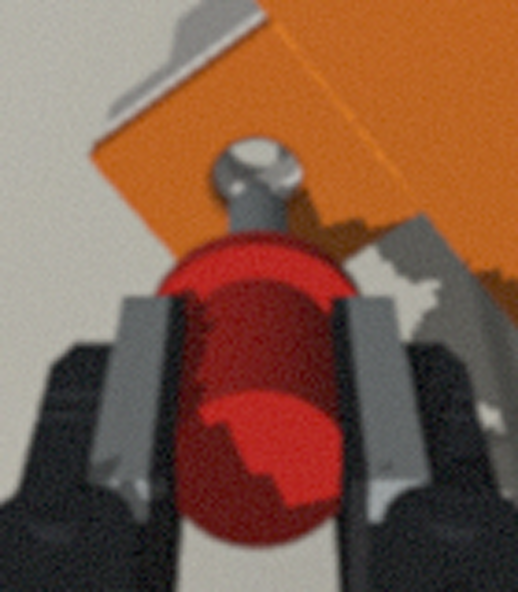

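Call:
{"api": "jog_arm", "payload": {
  "moves": [
    {"grip": 1, "translation": [0, 0, 0.006], "twist": [0, 0, 0]},
    {"grip": 1, "translation": [0, 0, 0.006], "twist": [0, 0, 0]},
    {"grip": 1, "translation": [0, 0, 0.006], "twist": [0, 0, 0]},
    {"grip": 1, "translation": [0, 0, 0.004], "twist": [0, 0, 0]},
    {"grip": 1, "translation": [0, 0, 0], "twist": [0, 0, 0]}
  ]
}}

```text
clock: 41.73
eef_pos: [512.3, -9.8, 100.3]
tcp_rot: [-3.14, 0.0, 1.31]
contact_force: [0.1, 0.5, -0.5]
opening: 0.182
```

Call:
{"api": "jog_arm", "payload": {
  "moves": [
    {"grip": 1, "translation": [0, 0, 0.006], "twist": [0, 0, 0]},
    {"grip": 1, "translation": [0, 0, 0.006], "twist": [0, 0, 0]},
    {"grip": 1, "translation": [0, 0, 0.006], "twist": [0, 0, 0]},
    {"grip": 1, "translation": [0, 0, 0.003], "twist": [0, 0, 0]},
    {"grip": 1, "translation": [0, 0, 0], "twist": [0, 0, 0]}
  ]
}}

```text
clock: 42.15
eef_pos: [512.8, -9.8, 79.8]
tcp_rot: [-3.141, 0.0, 1.31]
contact_force: [0.7, 0.1, 0.2]
opening: 0.185
```

Down without resistance; release, rise and check.

Call:
{"api": "jog_arm", "payload": {
  "moves": [
    {"grip": 1, "translation": [0, 0, 0.0005], "twist": [0, 0, 0]},
    {"grip": 0.05, "translation": [0, 0, 0], "twist": [0, 0, 0]},
    {"grip": 0.05, "translation": [0, 0, 0], "twist": [0, 0, 0]},
    {"grip": 0.05, "translation": [0, 0, 0], "twist": [0, 0, 0]},
    {"grip": 0.05, "translation": [0, 0, 0], "twist": [0, 0, 0]},
    {"grip": 0.05, "translation": [0, 0, -0.01], "twist": [0, 0, 0]},
    {"grip": 0.05, "translation": [0, 0, -0.03], "twist": [0, 0, 0]},
    {"grip": 0.05, "translation": [0, 0, -0.03], "twist": [0, 0, 0]},
    {"grip": 0.05, "translation": [0, 0, -0.04], "twist": [0, 0, 0]},
    {"grip": 0.05, "translation": [0, 0, -0.04], "twist": [0, 0, 0]}
  ]
}}

```text
clock: 42.98
eef_pos: [512.3, -9.8, 232.1]
tcp_rot: [-3.141, 0.0, 1.31]
contact_force: [1.1, -0.4, 0.1]
opening: 0.471
```

Call:
{"api": "jog_arm", "payload": {
  "moves": [
    {"grip": 0.05, "translation": [-0.02, -0.02, -0.02], "twist": [0, 0, 0]},
    {"grip": 0.05, "translation": [-0.02, -0.02, -0.02], "twist": [0, 0, 0]},
    {"grip": 0.05, "translation": [-0.02, 0, -0.01], "twist": [0, 0, 0]},
    {"grip": 0.05, "translation": [-0.02, 0, 0], "twist": [0, 0, 0]},
    {"grip": 0.05, "translation": [0, 0, 0], "twist": [0, 0, 0]},
    {"grip": 0.05, "translation": [0, 0, 0], "twist": [0, 0, 0]},
    {"grip": 0.05, "translation": [0, 0, 0], "twist": [0, 0, 0]}
  ]
}}

```text
clock: 43.57
eef_pos: [453.9, -76.5, 280.3]
tcp_rot: [3.141, -0.0, 1.31]
contact_force: [-0.2, -1.0, 0.5]
opening: 0.473
```

```bash
python3 - <<'E'
from h import *
p,d,c=shot('wrist','w27'); shot('side','s27'); shot('top','t27'); pins(p,d,c,zt=121); lidfit(p,d,c,93); to([0,0,0],0)
E
```

```text
red top px [380.4 105.4] 442 z 121.0 circle [514.5 -10. ] 9.0 ell [514.3 -10. ] [17.4 17.5]
plate plane slope mrad along tubx -0.8 taby -0.5, z at centre 93.0
tub frame: y edges [-75.48491394  73.58526329] xmax 76.21461692386663
  x -20 y -76.0 45.8 mid -15.09
  x 0 y -75.8 30.5 mid -22.66
  x 20 y -76.1 15.6 mid -30.26
  x 40 y -75.5 -4.4 mid -39.96
  x 60 y -75.8 -15.5 mid -45.62
  plate far edge at y -45 74.8
  plate far edge at y 45 0.2
  hole px [377.1 105.1] area 738.0 world [515. -10.  93.] tubframe [-92.2   0.1]
tool shift mm (yaw now, no turn) x -42.9 y -458.3 z 279.8  | yaw now 1.3112 turn world -1.3112 -> twist z 1.3112 e [454.  -76.1 279.8] F [0.  0.5 0.4] op 0.476 t 43.72 q [-0.17  0.02  1.88  0.    1.23  0.09]
   if turned first: x -454.0 y -76.1
```

View pics/w27.png

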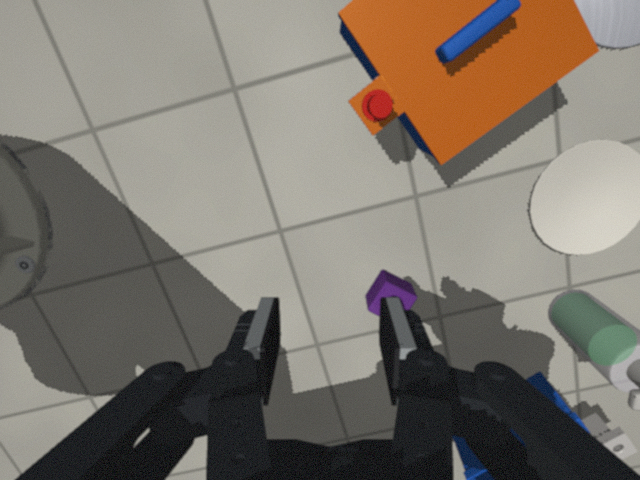

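View pics/s27.png

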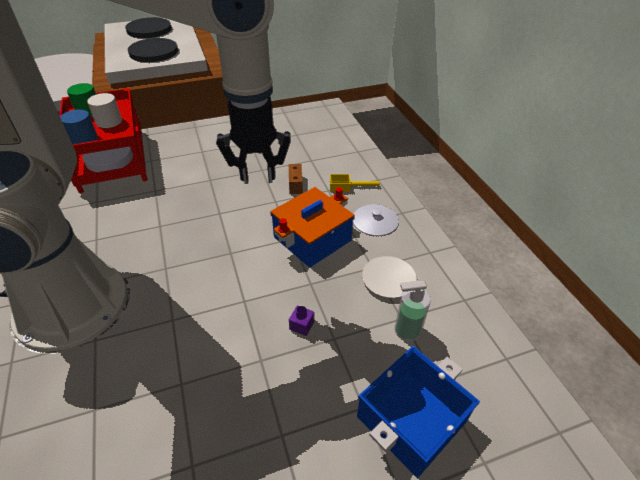

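View pics/t27.png

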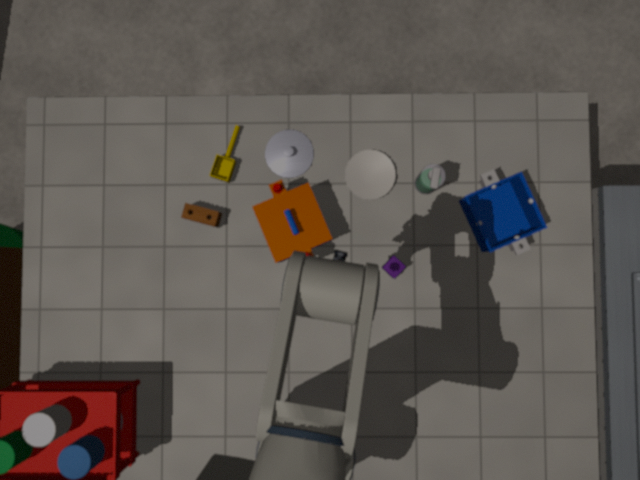

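```bash
python3 -c "
from rig import r
print(r.sign_off())"
```

```text
the job is handed in; nothing more can be done
None
```

I handed the job in at about 44 s of the 208 s. I found only two jars, jar_a and jar_b, and no sign of jar_c or jar_d in any view. Both stand upright in the tub nearest the robot. The lid is snapped home, and both lock pins are fully down.

- **Lid:** the last depth check put its plate top at 93.0 mm (expected 93), tilted less than 1 mrad. Seen from the camera, its holes lie within about 1 mm of the lug holes.
- **Pins:** the knob tops are at 120.9 mm on the far side and 121.0 mm on the near side (expected 121). Both went in without resistance.
- **Other things:** in the last pictures the pot lid, saucer, bottle, scoop and purple jar look unmoved, and the gripper is clear of everything.

**Checks that disagreed:**
- The first grasp of the lid handle closed on nothing. The camera showed the finger ends about 20 mm (shut) to 35 mm (open) short of where the interface puts the TCP. I gripped lower and the second try held.
- The lid slid down with less upward force than the stated 12 to 18 N. The wrist then read about 11 N pulling it down, which I took as the catches snapping over. The final height and level confirm it is home.

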